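# Pair two aluminium blanks under the drilling jig's hold-down bar

### The arm

A 6-joint arm with a two-finger parallel gripper is mounted at the origin on a cart in front of the work surface, level with it; the furniture and walls round the work are solid. World frame = base frame: x ahead of the robot, y to its left, z up, the work surface at z = 0. Lengths are in m, angles in rad, forces in N, time in s.
With the tool pointing down it reaches from about 0.375 to 0.9 m from the base axis. Payload 3.1 kg.
Tool frame: the origin (TCP) lies on the centre line of the jaws, within the pads' length; the fingertips stand 19 mm ahead of it and the grasp point (between the pads) is the TCP; z points along the fingers, y is the line along which they close (so a half turn about z gives the same grasp; the last joint's range is limited). The gripper opens to 85 mm and grips with 20 to 120 N. Pads are 22 mm wide; open, the fingers measure 114 mm over their backs; the gripper's body (76 mm by 85 mm) begins 54 mm behind the grasp point. The pads swing forward as they close: fully open they stand 13 mm farther back than shut.
Start: joints at [0.935, 0.527, 1.433, -0, 1.181, -0.178], TCP at [0.276, 0.561, 0.25] pointing down, gripper open.
Joint ranges: [-3.08, 3.08], [-0.75, 2.2], [0.22, 2.44], [-1.43, 4.57], [0, 2.65], [-2.85, 2.85]. Speed limits (rad/s): [2.79, 2.79, 3.14, 3.14, 3.14, 3.14].

### API

Orientations are given as a unit quaternion [x, y, z, w].
In Python, from station import manip, cams, sign_off gives the robot as it stands.
- The arm moves only by the tool carry_out, never from a script. Its argument "targets" is a list that holds one entry, the list of rows, each a list of 7 numbers: the shift along the tool's x, y, z in cm, then the turn, a rotation vector about the tool's x, y, z in degrees, then the finger opening in cm, from 0 to 8.54. A call has 1 to 12 rows; each row is the pose to reach, as a shift and turn from the pose commanded when the call began, along the tool's axes at that moment; what a row does not reach only later rows make up. A row lasts 1/12 s, in which the tool goes at most 41.7 mm and 7.16 degrees, less where a joint would pass 70% of its speed; a pose out of reach is approached as far as the arm can. A call with a gripper value outside its range is refused whole. The fingers move at their own pace and stop on an object; "force" is the grip in N (left out, the last holds). Time passes only in rows, so rows that repeat a pose let the fingers close. It gives the time, the measured TCP pose, the force, the opening and the grip force at its end, in the units of the state.
- manip.sense(): the state, without advancing time (a new reading comes with each control period).
- cams.snapshot(name): name is "scene" or "top" or "wrist"; returns the picture (480x640x3 uint8, red, green, blue); there is no depth.
- cams.camera_info(name): a dict with "K" (3x3 intrinsics, pixels), "T" (4x4, takes a point from camera to world coordinates). Camera axes: x right, y down, z forward; pixel columns grow to the right and rows downward; lengths in m; the calibration is good to about 2 mm. The wrist camera is an equidistant fisheye: a pixel r from the principal point sees the ray r / f radians off the axis. A picture is of the moment at which its call begins: read the wrist's pose just before it. camera_info takes no time and is no camera call; for the wrist camera it gives the pose at the moment of the call.
- sign_off(): hands the job in; it is judged then, once.
The state is a dict: "t": time; "q": joint angles; "qd": joint speeds; "tau": joint torques, N m; "tcp_pos": TCP position; "tool_rot": TCP orientation; "force": force on the tool from outside, world axes, zero at the start; "ft_torque": the same for the moment, N m; "finger_gap": opening from 0.0 (shut) to 1.0 (fully open); "gripper_force": force on a finger pad.
Only numpy, scipy, OpenCV 4.12 (cv2) and the standard library are available. Lean on these libraries where they do the work, as an engineer would, in place of code of your own. Each camera call takes 0.05 s, during which the arm holds its last target. There are 200 camera calls.

### The job

Two equal aluminium blanks are to be drilled as a pair: one lies part-way in the drilling jig, short of the back stop, the other lies on the bench. Push the one in the jig fully home against the stop, slide the other in on top of it under the bar, and tap the pair until both are hard against the stop and square, with their edges flush all round. Let go, and leave the bench block, the jar and the pliers where they are.

Things in the scene. Friction and masses are not known exactly. Their poses are not given: they have to be found in the camera images.
- jig: Drilling jig, fixed to the bench. Origin: on the bench surface, exactly under the middle of a blank that is fully home; x points along the channel to the back stop, y to its left, z up. Dark steel bed 180 x 110 mm, x -100 to +80 mm, top at z = 8 mm: blanks lie on it. In front of the bar (x < 0) the bed is open on all sides.
- jig_bar (a point): Middle of the underside of the jig's fixed steel bar, 25 mm ahead of the jig's origin in x, 17 mm above the bed. The bar is 30 mm wide (jig x +10 to +40 mm) and 14 mm thick; two black knobs on it (not used) reach z = 51 mm. Its side posts leave a channel 50 mm wide (y -25 to +25 mm) from x = +1 to +40 mm, with rounded lead-ins of 9 mm radius in front.
- jig_stop (a point): Middle of the front face of the jig's back stop, at the bed: jig x = +60 mm, z = 8 mm. The stop is 90 mm wide and 18 mm high above the bed.
- lower_blank: Aluminium blank 120 x 44 x 6 mm that lies flat in the jig, its front end under the bar. Origin: centre of its underside; x along its length toward the stop, z up.
- loose_blank: The second aluminium blank, the same 120 x 44 x 6 mm, flat on the bench to the left or the right of the jig. Origin: centre of its underside; x along its length, roughly away from the robot, z up.
- bench_block: Bystander: square bright steel block 67 x 67 x 16 mm, at the other side of the jig. Origin: centre of its underside.
- flux_jar: Bystander: small open jar 47 mm across, 35 mm high, at the back left. Origin: centre of its underside.
- flat_pliers: Bystander: red-handled pliers 134 x 64 x 10 mm lying at the back right. Origin: centre of their underside.

How it is judged:
By the outcome, as a careful person would: the job done as asked, in the order asked, and still so for the second after the job is handed in, with the robot touching nothing.
It also fails if it takes over 61 s, if anything falls off the work surface, if the arm or the gripper's body presses on something with over 40 N, if the wrist force passes 120 N, or if a joint passes its speed limit or range.

## Working session

There is one attempt and no reset: what is moved stays moved. The work goes in short steps, Python scripts to look and compute and a tool call to move; the robot and the scene stay as the last step left them, time stands still between calls to the robot, and variables do not carry over. Pictures are saved under pics/ and viewed, at most 10 in all, crops included, and the job is handed in when it is done.

Besides the shell and the picture viewer there is one more tool, called by a JSON object that holds its "method" and its "body". carry_out: Moves the arm, as the interface text tells. Its arguments: {"type":"object","properties":{"targets":{"type":"array"},"force":{"type":"number"}},"required":["targets"]}

```bash
mkdir -p pics; ls; python3 - <<'E'
from station import manip,cams
import cv2,numpy as np
np.set_printoptions(precision=4,suppress=True)
print(manip.sense())
for n in("scene","top"):
    cv2.imwrite(f"pics/{n}0.png",cams.snapshot(n)[:,:,::-1])
    i=cams.camera_info(n);print(n,i["K"],i["T"])
i=cams.camera_info("wrist");print(i)
cv2.imwrite("pics/wrist0.png",cams.snapshot("wrist")[:,:,::-1])
E
```

```text
pics
{'t': 0.0, 'q': array([ 0.9355,  0.5285,  1.4339,  0.    ,  1.1814, -0.1785]), 'qd': array([ 0.0003, -0.001 , -0.001 , -0.0008, -0.001 , -0.0005]), 'tau': array([  0.0006, -44.2362, -17.802 ,  -0.0002,   0.0085,   0.    ]), 'tcp_pos': array([0.2752, 0.5604, 0.2493]), 'tool_rot': array([ 0.2264,  0.974 , -0.001 , -0.0004]), 'force': array([-1.2643, -0.0366, -0.0766]), 'ft_torque': array([-0.0255,  0.0731,  0.0096]), 'gripper_force': 0.0, 'finger_gap': 0.9960757790862508}
scene [[465.7451   0.     318.6427]
 [  0.     465.7451 236.7155]
 [  0.       0.       1.    ]] [[ 0.7242 -0.4129  0.5523  0.0743]
 [-0.6893 -0.4115  0.5962 -0.5277]
 [-0.0189 -0.8125 -0.5827  0.5705]
 [ 0.      0.      0.      1.    ]]
top [[600.4878   0.     313.927 ]
 [  0.     600.4878 228.0193]
 [  0.       0.       1.    ]] [[-0.0229 -0.9948  0.0988  0.4618]
 [-0.9997  0.0225 -0.0043  0.0098]
 [ 0.002  -0.0989 -0.9951  1.189 ]
 [ 0.      0.      0.      1.    ]]
{'K': array([[371.6483,   0.    , 321.6534],
       [  0.    , 371.6483, 239.5371],
       [  0.    ,   0.    ,   1.    ]]), 'T': array([[ 0.4409,  0.8502,  0.2876,  0.201 ],
       [ 0.8975, -0.4173, -0.1426,  0.5968],
       [-0.0012,  0.321 , -0.9471,  0.3727],
       [ 0.    ,  0.    ,  0.    ,  1.    ]])}
```

View pics/scene0.png

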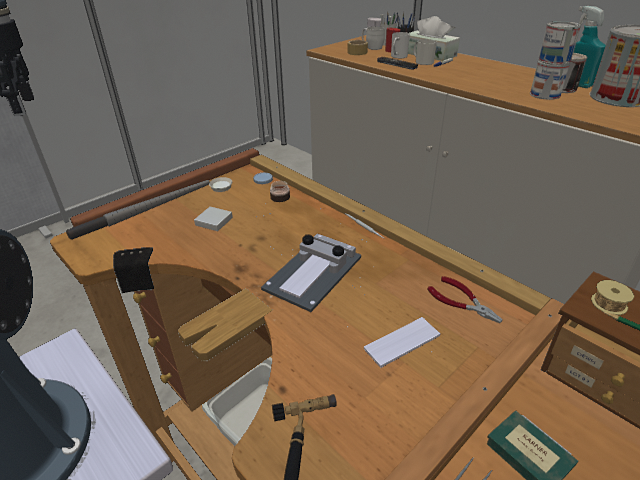

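View pics/top0.png

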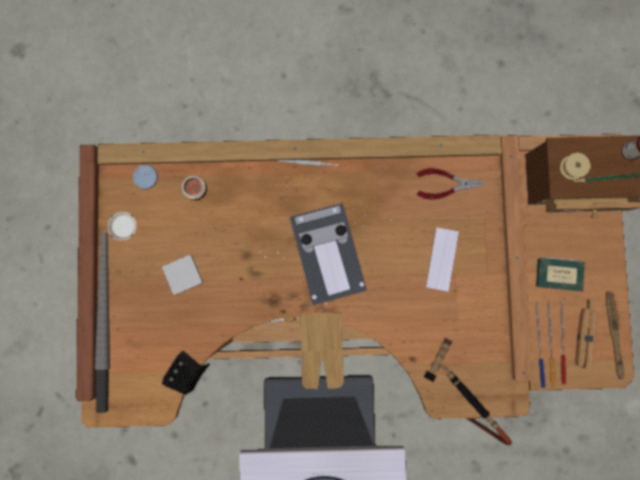

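The scene view shows the loose blank at about (402,342) and the jig at (312,270). In the top view the jig is at (329,253), the lower blank at (331,268), the loose blank at (443,260), the block at (182,275), the jar at (193,187) and the pliers at (445,184).

```bash
cat > h.py <<'E'
import numpy as np,cv2
from station import manip,cams
np.set_printoptions(precision=4,suppress=True)
def ray(n,uv,info=None):
    i=info or cams.camera_info(n);K,T=np.array(i["K"]),np.array(i["T"])
    p=(np.atleast_2d(uv).astype(float)-K[:2,2])/K[0,0]
    if n=="wrist":
        r=np.linalg.norm(p,axis=1,keepdims=True)+1e-12
        d=np.hstack([p/r*np.sin(r),np.cos(r)])
    else: d=np.hstack([p,np.ones((len(p),1))])
    return T[:3,3],d@T[:3,:3].T
def plane(n,uv,z,info=None):
    o,d=ray(n,uv,info);return o+d*((z-o[2])/d[:,2])[:,None]
def tri(r1,r2):
    (o1,d1),(o2,d2)=r1,r2;out=[]
    for a,b in zip(d1,d2):
        s=np.linalg.lstsq(np.c_[a,-b],o2-o1,rcond=None)[0]
        p,q=o1+s[0]*a,o2+s[1]*b;out.append(np.r_[(p+q)/2,np.linalg.norm(p-q)])
    return np.array(out)
def quad(img,seed,lo=150,sat=60):
    h=cv2.cvtColor(img,cv2.COLOR_RGB2HSV)
    m=((h[:,:,2]>lo)&(h[:,:,1]<sat)).astype(np.uint8)
    _,l=cv2.connectedComponents(m);k=l[seed[1],seed[0]];assert k
    c=max(cv2.findContours((l==k).astype(np.uint8),0,1)[0],key=cv2.contourArea)
    hull=cv2.convexHull(c);e=0.01
    while True:
        a=cv2.approxPolyDP(hull,e*cv2.arcLength(hull,True),True)[:,0].astype(float)
        if len(a)<=4:break
        e+=0.005
    # refine: line fit to contour points of each side
    L=[];P=c[:,0].astype(float)
    for i in range(len(a)):
        p,q=a[i],a[(i+1)%len(a)];u=(q-p)/np.linalg.norm(q-p)
        w=P-p;t=w@u;dn=abs(w@[-u[1],u[0]]);n=np.linalg.norm(q-p)
        L.append(cv2.fitLine(P[(dn<2.5)&(t>.1*n)&(t<.9*n)].astype(np.float32),2,0,.01,.01)[:,0])
    r=[]
    for i in range(len(a)):
        A,B=L[i-1],L[i];s=np.linalg.solve(np.c_[A[:2],-B[:2]],B[2:]-A[2:]);r.append(A[2:]+s[0]*A[:2])
    return np.array(r)
E
python3 - <<'E'
from h import *
t=cv2.imread("pics/top0.png")[:,:,::-1].copy();s=cv2.imread("pics/scene0.png")[:,:,::-1].copy()
def srt(q,W):  # order by world angle
    c=W[:,:2].mean(0);o=np.argsort(np.arctan2(W[:,1]-c[1],W[:,0]-c[0]));return q[o],W[o]
for nm,a,b in(("loose",(443,260),(402,342)),("lower",(331,268),(305,276)),("block",(182,275),(213,218))):
    try:
        q1,q2=quad(t,a),quad(s,b)
        q1,W1=srt(q1,plane("top",q1,.006));q2,W2=srt(q2,plane("scene",q2,.006))
        print(nm,"\n",q1,"\n",W1,"\n",W2)
        if len(q1)==len(q2):print(tri(ray("top",q1),ray("scene",q2)))
    except Exception as e:print(nm,repr(e))
i=cams.camera_info
big=cv2.resize(t[190:320,270:400],None,fx=4,fy=4,interpolation=2);big2=cv2.resize(s[225:315,250:370],None,fx=4,fy=4,interpolation=2)
o=np.zeros((520,520+280,3),np.uint8);
cv2.imwrite("pics/c1.png",big[:,:,::-1])
E
```

```text
loose 
 [[447.8969 290.9247]
 [458.2977 231.1971]
 [435.9806 226.9145]
 [425.5518 286.8573]] 
 [[ 0.4494 -0.255   0.006 ]
 [ 0.5665 -0.2809  0.006 ]
 [ 0.576  -0.237   0.006 ]
 [ 0.4584 -0.2115  0.006 ]] 
 [[ 0.4476 -0.2538  0.006 ]
 [ 0.5638 -0.2795  0.006 ]
 [ 0.5723 -0.2386  0.006 ]
 [ 0.4566 -0.2131  0.006 ]]
[[ 0.4487 -0.2543  0.0057  0.0021]
 [ 0.5657 -0.28    0.0051  0.0027]
 [ 0.5759 -0.2373  0.0026  0.0013]
 [ 0.4583 -0.2119  0.0036  0.0002]]
lower 
 [[349.2991 288.1563]
 [334.5833 239.6251]
 [313.6052 245.4214]
 [328.2395 294.4021]] 
 [[ 0.4593 -0.0619  0.006 ]
 [ 0.5553 -0.0355  0.006 ]
 [ 0.5448  0.0062  0.006 ]
 [ 0.448  -0.0203  0.006 ]] 
 [[ 0.4626 -0.0548  0.006 ]
 [ 0.566  -0.0258  0.006 ]
 [ 0.5608  0.0153  0.006 ]
 [ 0.4517 -0.0138  0.006 ]]
[[ 0.4586 -0.061   0.0128  0.0017]
 [ 0.5551 -0.0357  0.0177  0.0019]
 [ 0.5464  0.0041  0.0196  0.0066]
 [ 0.4478 -0.0199  0.0124  0.0008]]
block 
 [[200.7181 282.2716]
 [189.1553 254.4236]
 [161.6814 266.4662]
 [173.1967 294.2397]] 
 [[0.4774 0.2292 0.006 ]
 [0.5326 0.2517 0.006 ]
 [0.5101 0.3057 0.006 ]
 [0.4553 0.2831 0.006 ]] 
 [[0.4841 0.2399 0.006 ]
 [0.5351 0.2641 0.006 ]
 [0.5145 0.3165 0.006 ]
 [0.4614 0.2934 0.006 ]]
[[0.4773 0.2274 0.0152 0.0001]
 [0.5302 0.2513 0.0142 0.0045]
 [0.5091 0.3042 0.0138 0.0017]
 [0.4555 0.2811 0.0145 0.0003]]
```

View pics/c1.png

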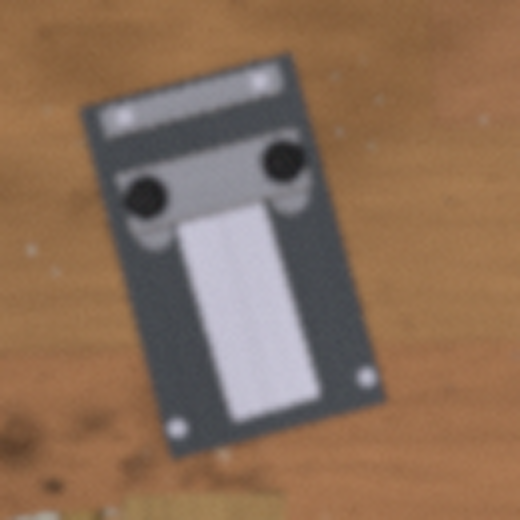

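The crop shows the jig bed as a dark quad with corners near (82,107), (290,54), (385,402) and (173,457). The lower blank reaches from the bar to its end edge at about (235,422)–(320,395), clearly short of the stop.

```bash
cat >> h.py <<'E'
from scipy.spatial.transform import Rotation as R
def rel(p,yawdeg):
    "shift (cm) and turn (deg) in tool axes from the measured pose"
    s=manip.sense();A=R.from_quat(s["tool_rot"]);y=np.radians(yawdeg)
    c,sn=np.cos(y),np.sin(y);B=R.from_matrix(np.array([[-c,-sn,0],[-sn,c,0],[0,0,-1]]).T.T)
    return A.inv().apply(np.array(p)-s["tcp_pos"])*100,np.degrees((A.inv()*B).as_rotvec())
class Jig:
    def __init__(s,o,yaw):s.o=np.array(o);s.y=yaw;a=np.radians(yaw);s.M=np.array([[np.cos(a),-np.sin(a)],[np.sin(a),np.cos(a)]])
    def w(s,x,y):return s.o+s.M@np.array([x,y])
    def l(s,p):return (np.atleast_2d(p)[:,:2]-s.o)@s.M
E
python3 - <<'E'
from h import *
c=np.array([(82,107),(290,54),(385,402),(173,457)])/4+[269.6,189.6]
t=cv2.imread("pics/top0.png");g=cv2.cvtColor(t,6)
W=plane("top",c,.008)[:,:2];print(W)
rc=cv2.minAreaRect((W*1000).astype(np.float32));print(rc)
f=(W[0]+W[1]-W[2]-W[3])/2;y=np.degrees(np.arctan2(f[1],f[0]));
l=(W[1]+W[2]-W[0]-W[3])/2;print(np.linalg.norm(f),np.linalg.norm(l),y,np.degrees(np.arctan2(l[0],-l[1])))
o=W.mean(0)+.01*f/np.linalg.norm(f);print("jig",o)
J=Jig(o,y);print(J.l(plane("top",np.array([[349.3,288.16],[328.24,294.4]]),.014)))
p=J.w(-.06,0);print(rel([*p,.2],y))
E
```

```text
[[ 0.6034  0.0514]
 [ 0.6275 -0.0523]
 [ 0.4547 -0.094 ]
 [ 0.4304  0.0102]]
((529.0413208007812, -21.327186584472656), (178.2348175048828, 107.07640838623047), 13.379454612731934)
0.17774643776065585 0.10676277986370249 13.480915868628031 13.117206947643771
jig [ 0.5387 -0.0188]
[[-0.0872 -0.0229]
 [-0.0884  0.0199]]
(array([-44.5751, -44.198 ,   5.014 ]), array([ -0.0853,  -0.0495, -39.6532]))
```

{"method": "carry_out", "body": {"targets": [[[-44.6,-44.2,5,0,0,-39.6,2.5],[-44.6,-44.2,5,0,0,-39.6,2.5],[-44.6,-44.2,5,0,0,-39.6,2.5],[-44.6,-44.2,5,0,0,-39.6,2.5],[-44.6,-44.2,5,0,0,-39.6,2.5],[-44.6,-44.2,5,0,0,-39.6,2.5],[-44.6,-44.2,5,0,0,-39.6,2.5],[-44.6,-44.2,5,0,0,-39.6,2.5],[-44.6,-44.2,5,0,0,-39.6,2.5],[-44.6,-44.2,5,0,0,-39.6,2.5],[-44.6,-44.2,5,0,0,-39.6,2.5],[-44.6,-44.2,5,0,0,-39.6,2.5]]], "force": 30}}

```text
t: 1.15
tcp_pos: [0.4355, 0.0979, 0.2114]
tool_rot: [-0.117, 0.993, 0.0, 0.0]
force: [0.3, 0.7, 0.0]
finger_gap: 0.293
gripper_force: 0.0
```

```bash
python3 - <<'E'
from h import *
s=manip.sense();print(s["t"],s["tcp_pos"],s["qd"],s["finger_gap"])
J=Jig([.5387,-.0188],13.4)
print(rel([*J.w(-.06,0),.2],13.4))
E
```

```text
1.15 [0.4355 0.0979 0.2114] [-1.0989  0.1148 -0.0504  0.0042 -0.0829 -1.0865] 0.2929400640034667
(array([ -1.3291, -13.7472,   1.136 ]), array([0.002 , 0.0065, 0.0275]))
```

{"method": "carry_out", "body": {"targets": [[[-1.2,-13,1,0,0,0,2.5],[-1.2,-13,1,0,0,0,2.5],[-1.2,-13,1,0,0,0,2.5],[-1.2,-13,1,0,0,0,2.5],[-1.2,-13,1,0,0,0,2.5],[-1.2,-13,1,0,0,0,2.5],[-1.2,-13,1,0,0,0,2.5]]]}}

```text
t: 1.73
tcp_pos: [0.476, -0.0224, 0.2013]
tool_rot: [-0.117, 0.993, 0.001, -0.001]
force: [-0.3, -0.2, 0.0]
finger_gap: 0.293
gripper_force: 0.0
```

```bash
python3 - <<'E'
from h import *
i=cams.camera_info("wrist");s=manip.sense();print(s["t"],s["tcp_pos"],s["qd"],i["T"])
im=cams.snapshot("wrist");cv2.imwrite("pics/w1.png",im[:,:,::-1]);np.save("pics/w1.npy",i["T"])
E
```

```text
1.7333 [ 0.476  -0.0224  0.2013] [ 0.0182 -0.0066  0.0042 -0.001  -0.0042 -0.0017] [[-0.2334  0.9213  0.3111  0.3957]
 [ 0.9724  0.2206  0.0762 -0.0421]
 [ 0.0016  0.3203 -0.9473  0.3247]
 [ 0.      0.      0.      1.    ]]
```

View pics/w1.png

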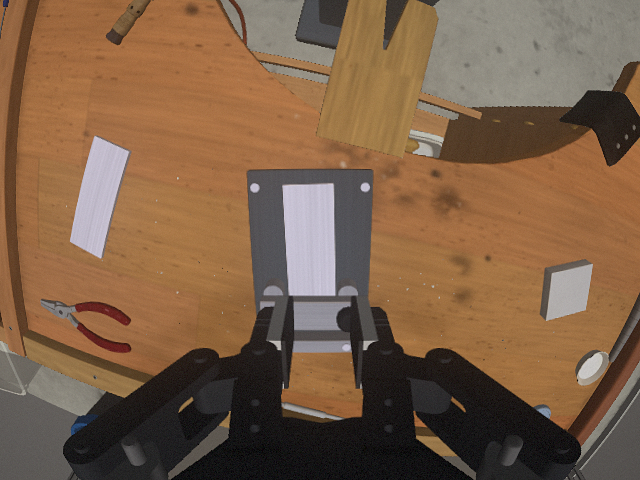

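The wrist view has the robot side at the top. It shows the bed's front corners at (248,170) and (373,170), and the lower blank from its end edge at (284,184)–(334,183) down to the bar at row ~296. The loose blank is at (100,197).

```bash
cat >> h.py <<'E'
def edge(g,lines):
    "subpixel strongest gradient along segments ((u0,v0),(u1,v1))"
    out=[]
    for a,b in lines:
        a,b=np.array(a,float),np.array(b,float);n=int(np.linalg.norm(b-a)*4)+1
        p=a+(b-a)*np.linspace(0,1,n)[:,None]
        v=cv2.remap(g,p[:,0].astype(np.float32).reshape(1,-1),p[:,1].astype(np.float32).reshape(1,-1),1)[0].astype(float)
        d=abs(np.gradient(cv2.GaussianBlur(v.reshape(1,-1),(0,0),4)[0]));k=d.argmax()
        w=slice(max(k-5,0),k+6);out.append((p[w]*d[w,None]).sum(0)/d[w].sum())
    return np.array(out)
def fit(P):
    vx,vy,x,y=cv2.fitLine((P[:,:2]*1000).astype(np.float32),cv2.DIST_HUBER,0,.01,.01)[:,0]
    return np.array([x,y])/1000,np.array([vx,vy])
E
python3 - <<'E'
from h import *
im=cv2.imread("pics/w1.png");g=cv2.cvtColor(im,6).astype(np.float32);h=im.max(2).astype(np.float32)-im.min(2)
T=np.load("pics/w1.npy");info=dict(K=cams.camera_info("wrist")["K"],T=T)
pl=lambda uv,z:plane("wrist",uv,z,info)
L=fit(pl(edge(h,[((238,r),(262,r)) for r in range(180,272,6)]),.008))
Rr=fit(pl(edge(h,[((362,r),(384,r)) for r in range(190,272,6)]),.008))
F=fit(pl(edge(h,[((c,162),(c,178)) for c in range(258,364,6)]),.008))
bl=fit(pl(edge(g,[((275,r),(300,r)) for r in range(190,280,6)]),.014))
br=fit(pl(edge(g,[((325,r),(345,r)) for r in range(190,280,6)]),.014))
bf=fit(pl(edge(g,[((c,178),(c,192)) for c in range(288,332,5)]),.014))
for n,(p,v) in dict(L=L,R=Rr,F=F,bl=bl,br=br,bf=bf).items():print(n,p,np.degrees(np.arctan2(v[1],v[0])))
yaw=np.degrees(np.mean([np.arctan2(*(v*np.sign(v[0]))[::-1]) for v in(L[1],Rr[1])]));
J=Jig([0,0],yaw);print("yaw",yaw)
ly,ry=J.l(L[0])[0,1],J.l(Rr[0])[0,1];fx=J.l(F[0])[0,0];print("bed width",ly-ry)
o=J.M@np.array([fx+.1,(ly+ry)/2]);J=Jig(o,yaw);print("jig",o)
for n,(p,v) in dict(bl=bl,br=br,bf=bf).items():print(n,J.l(p))
# loose in this view (approx)
E
```

```text
L [ 0.502  -0.0831] 13.561011
R [0.4807 0.0242] 13.634704
F [ 0.4395 -0.0407] -76.53911
bl [ 0.5017 -0.0496] 14.917692
br [ 0.4921 -0.007 ] 15.062161
bf [ 0.4519 -0.04  ] -74.923004
yaw 13.597857
bed width -0.10932154042107745
jig [ 0.537  -0.0184]
bl [[-0.0416 -0.0221]]
br [[-0.0409  0.0217]]
bf [[-0.0878 -0.001 ]]
```

```bash
cat >> h.py <<'E'
J=Jig([.537,-.0184],13.6)
E
python3 - <<'E'
from h import *
for z in(.06,.0285):print(rel([*J.w(-.106,-.001),z],13.6))
E
```

```text
(array([ 4.5779, -1.1885, 14.1429]), array([ 0.0573, -0.0624, -0.0626]))
(array([ 4.5745, -1.1916, 17.2929]), array([ 0.0573, -0.0624, -0.0626]))
```

{"method": "carry_out", "body": {"targets": [[[4.6,-1.2,7,0,0,-0.2,0],[4.6,-1.2,11,0,0,-0.2,0],[4.6,-1.2,14,0,0,-0.2,0],[4.6,-1.2,15.5,0,0,-0.2,0],[4.6,-1.2,16.5,0,0,-0.2,0],[4.6,-1.2,17,0,0,-0.2,0],[4.6,-1.2,17.3,0,0,-0.2,0],[4.6,-1.2,17.3,0,0,-0.2,0],[4.6,-1.2,17.3,0,0,-0.2,0]]]}}

```text
t: 2.53
tcp_pos: [0.4362, -0.0458, 0.0297]
tool_rot: [-0.119, 0.993, -0.001, 0.001]
force: [-0.3, -0.3, 1.0]
finger_gap: 0.001
gripper_force: 0.0
```

```bash
python3 - <<'E'
from h import *
s=manip.sense();print(J.l(s["tcp_pos"]),s["tcp_pos"],s["force"],s["finger_gap"],rel([*J.w(-.071,-.001),.0285],13.6))
E
```

```text
[[-0.1044 -0.003 ]] [ 0.4362 -0.0458  0.0297] [-0.3017 -0.2903  1.0475] 0.0012303420753441933 (array([-3.34  ,  0.1903,  0.1266]), array([-0.0946,  0.1401,  0.1055]))
```

{"method": "carry_out", "body": {"targets": [[[-0.4,0.2,0.1,0,0,0,0],[-0.8,0.2,0.1,0,0,0,0],[-1.2,0.2,0.1,0,0,0,0],[-1.5,0.2,0.1,0,0,0,0],[-1.8,0.2,0.1,0,0,0,0],[-2.1,0.2,0.1,0,0,0,0],[-2.4,0.2,0.1,0,0,0,0],[-2.6,0.2,0.1,0,0,0,0],[-2.8,0.2,0.1,0,0,0,0],[-3.0,0.2,0.1,0,0,0,0],[-3.1,0.2,0.1,0,0,0,0],[-3.1,0.2,0.1,0,0,0,0]]]}}

```text
t: 3.53
tcp_pos: [0.4653, -0.0369, 0.0274]
tool_rot: [-0.119, 0.993, -0.0, 0.0]
force: [-0.3, 0.2, -0.6]
finger_gap: 0.001
gripper_force: 0.0
```

```bash
python3 - <<'E'
from h import *
s=manip.sense();print(J.l(s["tcp_pos"]),s["tcp_pos"],s["force"],s["ft_torque"])
E
```

```text
[[-0.074  -0.0012]] [ 0.4653 -0.0369  0.0274] [-0.341   0.1982 -0.6356] [ 0.0926 -0.0126  0.0126]
```

{"method": "carry_out", "body": {"targets": [[[-0.1,0,0,0,0,0,0],[-0.2,0,0,0,0,0,0],[-0.3,0,0,0,0,0,0],[-0.3,0,0,0,0,0,0]]]}}

```text
t: 3.87
tcp_pos: [0.4682, -0.0362, 0.0275]
tool_rot: [-0.119, 0.993, -0.0, 0.0]
force: [-0.5, 0.4, -0.6]
finger_gap: -0.004
gripper_force: 0.1
```

{"method": "carry_out", "body": {"targets": [[[-0.1,0,0,0,0,0,0],[-0.2,0,0,0,0,0,0],[-0.2,0,0,0,0,0,0]]]}}

```text
t: 4.12
tcp_pos: [0.469, -0.0355, 0.0274]
tool_rot: [-0.119, 0.993, 0.0, -0.001]
force: [-3.2, -1.3, 0.7]
finger_gap: 0.001
gripper_force: 1.2
```

{"method": "carry_out", "body": {"targets": [[[-0.1,0,0,0,0,0,0],[-0.2,0,0,0,0,0,0],[-0.3,0,0,0,0,0,0],[-0.3,0,0,0,0,0,0]]]}}

```text
t: 4.45
tcp_pos: [0.4691, -0.0347, 0.0274]
tool_rot: [-0.119, 0.993, 0.001, -0.004]
force: [-7.9, -6.1, 5.1]
finger_gap: -0.003
gripper_force: 4.5
```

Contact force 10 N with no further travel, so the lower blank is home. Next I back off and go to the loose blank.

```bash
python3 - <<'E'
from h import *
B=Jig([.5126,-.2461],-12.4)
print(rel([*B.w(-.05,0),.15],-12.4))
E
```

```text
(array([  5.3557, -19.3278, -12.2811]), array([ 0.0788, -0.4451, 26.0907]))
```

{"method": "carry_out", "body": {"targets": [[[1,0,0,0,-0.4,0,0],[2,0,-2,0,-0.4,0,2],[2,0,-6,0,-0.4,0,6],[2,-2,-10,0,-0.4,3,6],[3,-6,-12.3,0,-0.4,10,6],[4,-10,-12.3,0,-0.4,17,6],[5,-14,-12.3,0,-0.4,24,6],[5.4,-17,-12.3,0,-0.4,26.1,6],[5.4,-19.3,-12.3,0,-0.4,26.1,6],[5.4,-19.3,-12.3,0,-0.4,26.1,6],[5.4,-19.3,-12.3,0,-0.4,26.1,6],[5.4,-19.3,-12.3,0,-0.4,26.1,6]]]}}

```text
t: 5.45
tcp_pos: [0.4652, -0.2345, 0.1502]
tool_rot: [0.109, 0.994, 0.001, 0.003]
force: [0.0, 0.2, -0.0]
finger_gap: 0.702
gripper_force: 0.0
```

```bash
python3 - <<'E'
from h import *
i=cams.camera_info("wrist");s=manip.sense();print(s["t"],s["tcp_pos"],s["finger_gap"],s["force"])
im=cams.snapshot("wrist");cv2.imwrite("pics/w2.png",im[:,:,::-1]);np.save("pics/w2.npy",i["T"])
E
```

```text
5.45 [ 0.4652 -0.2345  0.1502] 0.7018193666858491 [ 0.0137  0.2372 -0.0067]
```

View pics/w2.png

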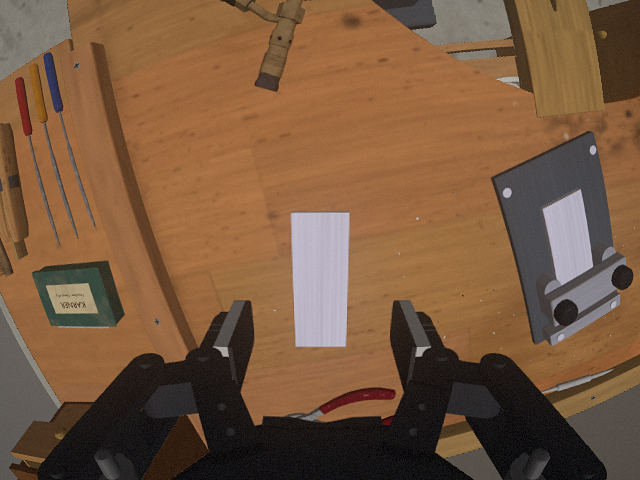

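The wrist view shows the whole loose blank, with corners at (291,212), (350,212), (346,347) and (295,347). The lower blank now sits deeper in the jig, with its end edge at (544,207)–(580,190).

```bash
cat >> h.py <<'E'
def blank(img,seed,info,z,lo=150):
    q=quad(img,seed,lo);W=plane("wrist",q,z,info)[:,:2]
    e=[W[(i+1)%4]-W[i] for i in range(4)];a=e[0]-e[2];b=e[1]-e[3]
    if np.linalg.norm(a)<np.linalg.norm(b):a,b=b,a
    a=a*np.sign(a[0])/2;return q,W,W.mean(0),np.degrees(np.arctan2(a[1],a[0])),np.linalg.norm(a),np.linalg.norm(b)/2
E
python3 - <<'E'
from h import *
K=cams.camera_info("wrist")["K"];I=[dict(K=K,T=np.load(f"pics/w{k}.npy")) for k in(1,2)]
M=[cv2.imread(f"pics/w{k}.png")[:,:,::-1].copy() for k in(1,2)]
a=blank(M[0],(100,197),I[0],.006);b=blank(M[1],(320,280),I[1],.006)
for r in(a,b):print(*r[2:],"\n",r[1])
A=np.array([a[0][np.argmin(np.linalg.norm(a[1]-w,axis=1))] for w in b[1]])
print(tri(ray("wrist",A,I[0]),ray("wrist",b[0],I[1])))
B=Jig(b[2],b[3])
print(rel([*B.w(-.035,0),.06],b[3]),rel([*B.w(-.035,0),.02],b[3]))
c=blank(M[1],(570,250),I[1],.014);print("lower",J.l(c[1]),c[3])
E
```

```text
[ 0.5112 -0.2473] -12.275419732919957 0.11922641161110398 0.043196481219480366 
 [[ 0.4484 -0.2557]
 [ 0.4575 -0.2136]
 [ 0.574  -0.2388]
 [ 0.5649 -0.2812]]
[ 0.5114 -0.2459] -12.202328092047916 0.1191400552467064 0.04361712352584612 
 [[ 0.4579 -0.2119]
 [ 0.5743 -0.2372]
 [ 0.5649 -0.2797]
 [ 0.4484 -0.2546]]
[[ 0.4569 -0.2119  0.0091  0.0001]
 [ 0.5724 -0.237   0.0088  0.0001]
 [ 0.5633 -0.2791  0.0086  0.0004]
 [ 0.448  -0.2544  0.0079  0.0002]]
(array([-1.2296, -0.213 ,  9.0238]), array([ 0.15  ,  0.3099, -0.2272])) (array([-1.208 , -0.2235, 13.0237]), array([ 0.15  ,  0.3099, -0.2272]))
lower [[-0.0591  0.021 ]
 [ 0.0204  0.0208]
 [ 0.0202 -0.0215]
 [-0.0592 -0.0215]] 13.549510826153046
```

{"method": "carry_out", "body": {"targets": [[[-1.2,-0.2,4,0.1,0.3,-0.2,5.2],[-1.2,-0.2,8,0.1,0.3,-0.2,5.2],[-1.2,-0.2,11,0.1,0.3,-0.2,5.2],[-1.2,-0.2,12.5,0.1,0.3,-0.2,5.2],[-1.2,-0.2,13,0.1,0.3,-0.2,5.2],[-1.2,-0.2,13,0.1,0.3,-0.2,5.2],[-1.2,-0.2,13,0.1,0.3,-0.2,5.2]]]}}

```text
t: 6.08
tcp_pos: [0.4782, -0.2391, 0.0211]
tool_rot: [0.106, 0.994, -0.0, 0.001]
force: [0.1, 0.8, 0.5]
finger_gap: 0.609
gripper_force: 0.0
```

{"method": "carry_out", "body": {"targets": [[[0,0,0.1,0,0,0,5.2],[0,0,0.2,0,0,0,5.2],[0,0,0.2,0,0,0,5.2]]]}}

```text
t: 6.33
tcp_pos: [0.4784, -0.2402, 0.0197]
tool_rot: [0.107, 0.994, -0.001, 0.002]
force: [0.7, -0.8, 0.3]
finger_gap: 0.609
gripper_force: 0.0
```

{"method": "carry_out", "body": {"targets": [[[0,0,0.1,0,0,0,5.2],[0,0,0.2,0,0,0,5.2],[0,0,0.2,0,0,0,5.2]]]}}

```text
t: 6.58
tcp_pos: [0.4778, -0.2399, 0.0167]
tool_rot: [0.107, 0.994, -0.0, 0.001]
force: [-0.8, -0.6, 0.5]
finger_gap: 0.61
gripper_force: 0.0
```

{"method": "carry_out", "body": {"targets": [[[0,0,0.1,0,0,0,5.2],[0,0,0.2,0,0,0,5.2],[0,0,0.2,0,0,0,5.2]]]}}

```text
t: 6.83
tcp_pos: [0.4779, -0.2399, 0.0163]
tool_rot: [0.107, 0.994, -0.0, 0.001]
force: [-2.1, 0.4, 15.0]
finger_gap: 0.606
gripper_force: 7.3
```

{"method": "carry_out", "body": {"targets": [[[0,0,0.1,0,0,0,5.2],[0,0,0.2,0,0,0,5.2],[0,0,0.2,0,0,0,5.2]]]}}

```text
t: 7.08
tcp_pos: [0.4779, -0.24, 0.0162]
tool_rot: [0.107, 0.994, -0.001, 0.001]
force: [-4.8, 3.0, 29.5]
finger_gap: 0.608
gripper_force: 14.8
```

{"method": "carry_out", "body": {"targets": [[[0,0,-0.6,0,0,0,5.2],[0,0,-0.6,0,0,0,5.2],[0,0,-0.6,0,0,0,4],[0,0,-0.6,0,0,0,4],[0,0,-0.6,0,0,0,4],[0,0,-0.6,0,0,0,4],[0,0,-0.6,0,0,0,4],[0,0,-0.6,0,0,0,4]]], "force": 40}}

```text
t: 7.75
tcp_pos: [0.4781, -0.2401, 0.0191]
tool_rot: [0.107, 0.994, -0.0, 0.001]
force: [-0.7, 1.5, 12.0]
finger_gap: 0.496
gripper_force: 39.2
```

{"method": "carry_out", "body": {"targets": [[[0,0,-0.5,0,0,0,4],[0,0,-2,0,0,0,4],[0,0,-5,0,0,0,4],[0,0,-8,0,0,0,4],[0,0,-10,0,0,0,4],[0,0,-10,0,0,0,4],[0,0,-10,0,0,0,4]]]}}

```text
t: 8.33
tcp_pos: [0.4779, -0.24, 0.1188]
tool_rot: [0.107, 0.994, -0.001, 0.001]
force: [-0.1, 0.9, -1.2]
finger_gap: 0.499
gripper_force: 41.0
```

```bash
python3 - <<'E'
from h import *
i=cams.camera_info("wrist");s=manip.sense();print(s["t"],s["tcp_pos"],s["finger_gap"],s["force"],s["ft_torque"])
im=cams.snapshot("wrist");cv2.imwrite("pics/w3.png",im[:,:,::-1]);np.save("pics/w3.npy",i["T"])
E
```

```text
8.3333 [ 0.4779 -0.24    0.1188] 0.498511789252058 [-0.0752  0.8578 -1.1981] [ 0.033   0.0362 -0.0113]
```

View pics/w3.png

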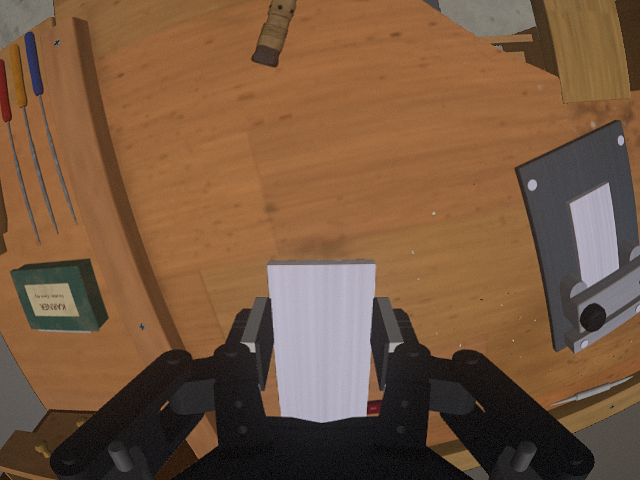

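The blank is held centrally, with its near end at (268,262)–(375,262) and its far end near row 420. Next I check whether it droops.

```bash
python3 - <<'E'
from h import *
im=cv2.imread("pics/w3.png");g=cv2.cvtColor(im,6).astype(np.float32)
info=dict(K=cams.camera_info("wrist")["K"],T=np.load("pics/w3.npy"))
s=manip.sense();A=R.from_quat(s["tool_rot"])
l=edge(g,[((258,r),(284,r)) for r in range(268,292,3)]);r=edge(g,[((362,q),(386,q)) for q in range(268,292,3)])
l2=edge(g,[((272,q),(292,q)) for q in range(392,415,3)]);r2=edge(g,[((358,q),(378,q)) for q in range(392,412,3)])
n=edge(g,[((c,252),(c,272)) for c in range(285,365,8)])
def tool(P):return A.inv().apply(P-s["tcp_pos"])*1000
for nm,L,Rr in(("near",l,r),("far",l2,r2)):
    v0=L[:,1].mean();k=min(len(L),len(Rr))
    o,d1=ray("wrist",L[:k],info);_,d2=ray("wrist",Rr[:k],info)
    t=.044/np.linalg.norm(d1-d2,axis=1);P=(o+d1*t[:,None]).mean(0);Q=(o+d2*t[:,None]).mean(0);print(nm,tool(P),tool(Q))
print("near edge at plane 13mm below TCP",tool(plane("wrist",n,s["tcp_pos"][2]-.013,info).mean(0)))
E
```

```text
near [ 18.1723 -22.7697  13.6077] [18.1635 21.2303 13.6755]
far [-50.2822 -21.9125  13.5777] [-50.1991  22.0872  13.4556]
near edge at plane 13mm below TCP [24.8712 -0.8799 12.9952]
```

```bash
python3 - <<'E'
from h import *
print(rel([*J.w(-.111,0),.09],13.6),rel([*J.w(-.111,0),.0365],13.6))
E
```

```text
(array([ 8.8382, 18.0228,  2.7881]), array([  0.0219,   0.0155, -25.8734])) (array([ 8.8392, 18.0205,  8.1381]), array([  0.0219,   0.0155, -25.8734]))
```

{"method": "carry_out", "body": {"targets": [[[2,3,0,0,0,-4,4],[4,6.5,0,0,0,-9,4],[6,10,0,0,0,-15,4],[8,13,1,0,0,-20,4],[8.8,16,2,0,0,-25.9,4],[8.8,18,2.8,0,0,-25.9,4],[8.8,18,2.8,0,0,-25.9,4],[8.8,18,2.8,0,0,-25.9,4],[8.8,18,2.8,0,0,-25.9,4],[8.8,18,2.8,0,0,-25.9,4]]]}}

```text
t: 9.22
tcp_pos: [0.4304, -0.0463, 0.0901]
tool_rot: [-0.118, 0.993, -0.0, 0.001]
force: [-0.5, -0.2, -1.4]
finger_gap: 0.494
gripper_force: 41.1
```

```bash
python3 - <<'E'
from h import *
s=manip.sense();print(J.l(s["tcp_pos"]),s["t"],s["tcp_pos"],s["finger_gap"],s["force"])
print(rel([*J.w(-.111,0),.0365],13.6),rel([*J.w(-.039,0),.0365],13.6))
E
```

```text
[[-0.1101 -0.002 ]] 9.2167 [ 0.4304 -0.0463  0.0901] 0.49438280165596615 [-0.5188 -0.1638 -1.4425]
(array([0.095 , 0.2099, 5.36  ]), array([-0.0637,  0.0816, -0.0501])) (array([-7.105 ,  0.2162,  5.3702]), array([-0.0637,  0.0816, -0.0501]))
```

{"method": "carry_out", "body": {"targets": [[[0,0.2,2.5,0,0,0,4],[0,0.2,4.5,0,0,0,4],[0,0.2,5.3,0,0,0,4],[0,0.2,5.3,0,0,0,4],[0,0.2,5.3,0,0,0,4]]]}}

```text
t: 9.63
tcp_pos: [0.4296, -0.044, 0.0373]
tool_rot: [-0.118, 0.993, -0.0, 0.0]
force: [-0.6, 0.4, -1.8]
finger_gap: 0.496
gripper_force: 41.1
```

```bash
python3 - <<'E'
from h import *
s=manip.sense();print(J.l(s["tcp_pos"]),s["t"],s["tcp_pos"],s["finger_gap"],s["force"])
print(rel([*J.w(-.039,0),.0365],13.6))
E
```

```text
[[-0.1104  0.0004]] 9.6333 [ 0.4296 -0.044   0.0373] 0.49609680579018645 [-0.6034  0.3654 -1.7563]
(array([-7.1393, -0.031 ,  0.0896]), array([-0.0305,  0.0452, -0.0541]))
```

{"method": "carry_out", "body": {"targets": [[[-0.6,0,0.1,0,0,0,4],[-1.2,0,0.1,0,0,0,4],[-1.8,0,0.1,0,0,0,4],[-2.4,0,0.1,0,0,0,4],[-3,0,0.1,0,0,0,4],[-3.5,0,0.1,0,0,0,4],[-3.5,0,0.1,0,0,0,4]]]}}

```text
t: 10.22
tcp_pos: [0.4655, -0.035, 0.0367]
tool_rot: [-0.119, 0.993, -0.001, 0.002]
force: [0.8, 0.3, -1.3]
finger_gap: 0.497
gripper_force: 41.1
```

{"method": "carry_out", "body": {"targets": [[[-0.5,0,0,0,0,0,4],[-1,0,0,0,0,0,4],[-1.5,0,0,0,0,0,4],[-2,0,0,0,0,0,4],[-2.5,0,0,0,0,0,4],[-2.5,0,0,0,0,0,4]]]}}

```text
t: 10.72
tcp_pos: [0.4896, -0.0293, 0.0365]
tool_rot: [-0.119, 0.993, -0.001, 0.002]
force: [-0.2, -0.1, -2.2]
finger_gap: 0.497
gripper_force: 41.1
```

```bash
python3 - <<'E'
from h import *
s=manip.sense();print(J.l(s["tcp_pos"]),s["t"],s["tcp_pos"],s["finger_gap"],s["force"])
print(rel([*J.w(-.038,0),.034],13.6))
E
```

```text
[[-0.0487  0.0006]] 10.7167 [ 0.4896 -0.0293  0.0365] 0.4965171580005435 [-0.1572 -0.0596 -2.1939]
(array([-1.0659, -0.0612,  0.2569]), array([-0.1121,  0.1877,  0.0478]))
```

{"method": "carry_out", "body": {"targets": [[[-0.5,0,0,0,0,0,4],[-1,0,0,0,0,0,4],[-1,0,0.1,0,0,0,4],[-1,0,0.2,0,0,0,4],[-1,0,0.3,0,0,0,4],[-1,0,0.3,0,0,0,4]]]}}

```text
t: 11.22
tcp_pos: [0.4972, -0.0267, 0.0332]
tool_rot: [-0.119, 0.993, -0.0, 0.0]
force: [-0.3, -0.9, -1.4]
finger_gap: 0.495
gripper_force: 41.1
```

{"method": "carry_out", "body": {"targets": [[[0,0,0,0,0,0,5.4],[0,0,0,0,0,0,5.4],[0,0,0,0,0,0,5.4],[0,0,0.3,0,0,0,5.4],[0,0,0.6,0,0,0,5.4],[0,0,0.75,0,0,0,5.4],[0,0,0.75,0,0,0,5.4]]], "force": 20}}

```text
t: 11.8
tcp_pos: [0.4974, -0.0267, 0.0255]
tool_rot: [-0.119, 0.993, -0.0, 0.0]
force: [0.4, -0.2, 0.8]
finger_gap: 0.629
gripper_force: 0.0
```

{"method": "carry_out", "body": {"targets": [[[0,0,0,0,0,0,4],[0,0,0,0,0,0,4],[0,0,0,0,0,0,4],[0,0,0,0,0,0,4],[0,0,0,0,0,0,4]]], "force": 20}}

```text
t: 12.22
tcp_pos: [0.4975, -0.0269, 0.0259]
tool_rot: [-0.119, 0.993, -0.0, 0.001]
force: [-0.6, -2.0, 0.0]
finger_gap: 0.503
gripper_force: 20.5
```

```bash
python3 - <<'E'
from h import *
s=manip.sense();print(J.l(s["tcp_pos"]),s["t"],s["tcp_pos"],s["finger_gap"],s["force"])
E
```

```text
[[-0.0404  0.001 ]] 12.2167 [ 0.4975 -0.0269  0.0259] 0.5034179719364098 [-0.6431 -1.9522  0.032 ]
```

{"method": "carry_out", "body": {"targets": [[[0,0,0,0,0,0,5.4],[0,0,0,0,0,0,5.4],[0,0,-2,0,0,0,5.4],[0,0,-4,0,0,0,4],[2.5,0.1,-4,0,0,0,2],[4.7,0.1,-4,0,0,0,0],[4.7,0.1,-4,0,0,0,0],[4.7,0.1,-2,0,0,0,0],[4.7,0.1,-0.5,0,0,0,0],[4.7,0.1,0.2,0,0,0,0],[4.7,0.1,0.2,0,0,0,0]]], "force": 30}}

```text
t: 13.13
tcp_pos: [0.4523, -0.0371, 0.0269]
tool_rot: [-0.119, 0.993, -0.001, 0.002]
force: [-4.2, -0.6, 34.0]
finger_gap: -0.002
gripper_force: 16.7
```

```bash
python3 - <<'E'
from h import *
s=manip.sense();print(J.l(s["tcp_pos"]),s["t"],s["tcp_pos"],s["finger_gap"],s["force"])
print(rel([*J.w(-.072,0),.029],13.6))
E
```

```text
[[-0.0867  0.0018]] 13.1333 [ 0.4523 -0.0371  0.0269] -0.0017123641575897699 [-4.1856 -0.6271 33.9694]
(array([-1.4706, -0.1795, -0.2013]), array([-0.1502,  0.2144,  0.0551]))
```

{"method": "carry_out", "body": {"targets": [[[0,-0.2,-0.5,0,0,0,0],[0,-0.2,-0.5,0,0,0,0],[-0.3,-0.2,-0.5,0,0,0,0],[-0.6,-0.2,-0.5,0,0,0,0],[-0.9,-0.2,-0.5,0,0,0,0],[-1.1,-0.2,-0.5,0,0,0,0],[-1.3,-0.2,-0.5,0,0,0,0],[-1.4,-0.2,-0.5,0,0,0,0],[-1.4,-0.2,-0.5,0,0,0,0]]]}}

```text
t: 13.88
tcp_pos: [0.4661, -0.0355, 0.0287]
tool_rot: [-0.119, 0.993, -0.0, 0.001]
force: [0.4, 0.1, -0.0]
finger_gap: 0.0
gripper_force: 0.0
```

{"method": "carry_out", "body": {"targets": [[[-0.1,0,0,0,0,0,0],[-0.2,0,0,0,0,0,0],[-0.3,0,0,0,0,0,0],[-0.4,0,0,0,0,0,0],[-0.4,0,0,0,0,0,0]]]}}

```text
t: 14.3
tcp_pos: [0.4685, -0.0345, 0.0288]
tool_rot: [-0.119, 0.993, 0.0, -0.001]
force: [-3.5, -1.7, 0.8]
finger_gap: -0.002
gripper_force: 1.9
```

```bash
python3 - <<'E'
from h import *
s=manip.sense();print(J.l(s["tcp_pos"]),s["t"],s["tcp_pos"],s["finger_gap"],s["force"],s["ft_torque"])
E
```

```text
[[-0.0704  0.0005]] 14.3 [ 0.4685 -0.0345  0.0288] -0.0017415486784596508 [-3.537  -1.7199  0.8331] [-0.3931  0.6235 -0.0323]
```

Both seem to be at the stop, so I press a little harder and back off.

{"method": "carry_out", "body": {"targets": [[[-0.2,0,0,0,0,0,0],[-0.4,0,0,0,0,0,0],[-0.4,0,0,0,0,0,0]]]}}

```text
t: 14.55
tcp_pos: [0.4685, -0.0333, 0.0288]
tool_rot: [-0.119, 0.993, 0.001, -0.005]
force: [-9.9, -7.0, 5.5]
finger_gap: -0.005
gripper_force: 5.9
```

{"method": "carry_out", "body": {"targets": [[[1,0,0,0,0,0,0],[2,0,0,0,0,0,0],[2.5,0,-4,0,0,0,2],[2.5,0,-8,0,0,0,5.4],[2.5,0,-11,0,0,0,5.4],[2.5,0,-11,0,0,0,5.4],[2.5,0,-11,0,0,0,5.4],[2.5,0,-11,0,0,0,5.4]]]}}

```text
t: 15.22
tcp_pos: [0.449, -0.0395, 0.1389]
tool_rot: [-0.119, 0.993, -0.0, 0.001]
force: [-0.1, 0.1, 0.4]
finger_gap: 0.627
gripper_force: 0.0
```

```bash
python3 - <<'E'
from h import *
i=cams.camera_info("wrist");s=manip.sense();print(J.l(s["tcp_pos"]),s["t"],s["tcp_pos"],s["finger_gap"],s["force"])
im=cams.snapshot("wrist");cv2.imwrite("pics/w4.png",im[:,:,::-1]);np.save("pics/w4.npy",i["T"])
cv2.imwrite("pics/w4c.png",cv2.resize(im[160:400,200:440],None,fx=2.5,fy=2.5,interpolation=2)[:,:,::-1])
E
```

```text
[[-0.0905  0.0002]] 15.2167 [ 0.449  -0.0395  0.1389] 0.627052961611017 [-0.0697  0.1093  0.389 ]
```

View pics/w4c.png

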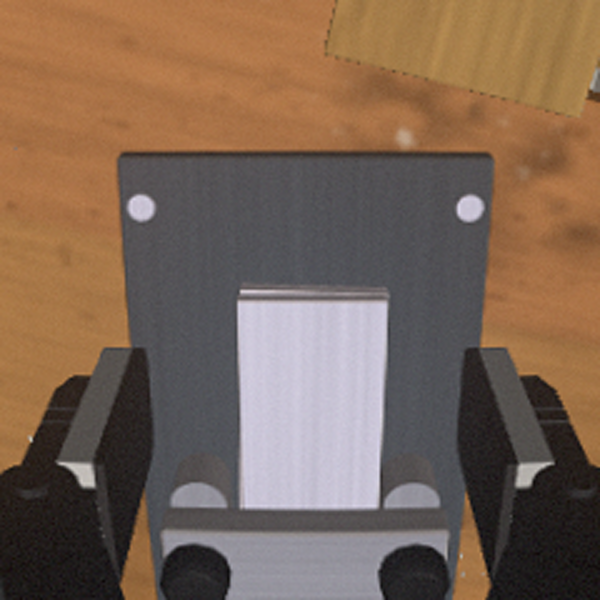

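The pair looks almost flush, but the lower blank's end face (crop row 285 on the left to 292 on the right) seems slightly slanted against the upper one (row 299). I'll zoom in.

```bash
python3 - <<'E'
from h import *
im=cv2.imread("pics/w4.png")
cv2.imwrite("pics/w4d.png",cv2.resize(im[265:368,285:365],None,fx=7,fy=5.8,interpolation=cv2.INTER_CUBIC))
E
```

```text
(no output)
```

View pics/w4d.png

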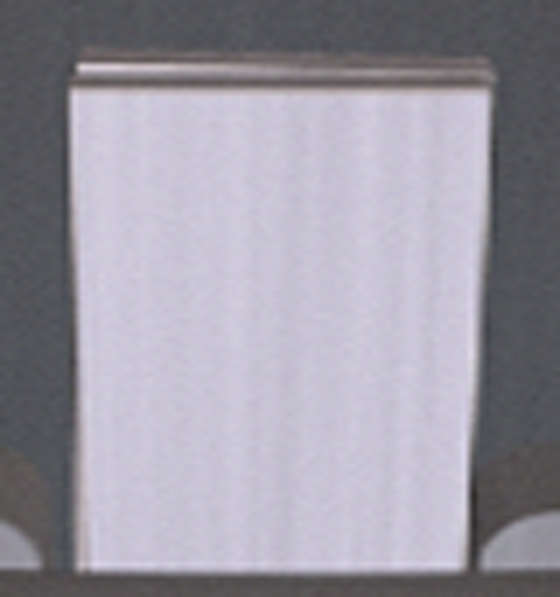

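The zoom shows the lower blank turned about 1° from the upper one. Its end corner peeks out at the left (row 65), and a thin strip shows at the lower left and upper right.

```bash
cat > m.py <<'E'
import sys
from h import *
def meas(k):
    im=cv2.imread(f"pics/{k}.png");g=cv2.cvtColor(im,6).astype(np.float32);h=im.max(2).astype(np.float32)-im.min(2)
    info=dict(K=cams.camera_info("wrist")["K"],T=np.load(f"pics/{k}.npy"))
    o,M=info["T"][:3,3],info["T"][:3,:3];K=np.array(info["K"])
    def proj(x,y,z):
        d=M.T@(np.r_[J.w(x,y),z]-o);r=np.hypot(d[0],d[1]);th=np.arctan2(r,d[2])
        return K[:2,2]+K[0,0]*th*d[:2]/r
    def ln(c,img,z,w):  # c: list of (x,y) jig points, w: half-search vector
        P=plane("wrist",edge(img,[(proj(x-w[0],y-w[1],z),proj(x+w[0],y+w[1],z)) for x,y in c]),z,info)
        return J.l(P)
    xs=np.linspace(-.092,-.03,14)
    for n,ys,z,img in(("bedL",.055,.008,h),("bedR",-.055,.008,h),("upL",.022,.02,g),("upR",-.022,.02,g)):
        x2=xs if n[0]=="b" else np.linspace(-.055,-.012,14)
        if n[0]=="b":x2=np.linspace(-.092,-.06,14)
        Q=ln([(x,ys) for x in x2],img,z,(0,.005));p,v=fit(Q);v=v*np.sign(v[0])
        print(n,"y at -40: %.2f mm, yaw %.2f"%((p[1]+(-.04-p[0])*v[1]/v[0])*1e3,np.degrees(np.arctan2(v[1],v[0]))))
    Q=ln([(-.06,y) for y in np.linspace(-.018,.018,12)],g,.02,(.004,0));p,v=fit(Q);v=v*np.sign(v[1])
    print("up rear x %.2f yaw %.2f"%(p[0]*1e3,np.degrees(np.arctan2(-v[0],v[1]))))
    # lower rear: bottom edge against the bed, outermost edge
    Q=ln([(-.061,y) for y in np.linspace(-.018,.018,12)],h+g*0,.011,(.006,0))
    q=[]
    for y in np.linspace(-.018,.018,10):
        a,b=proj(-.068,y,.008),proj(-.05,y,.008);n=int(np.linalg.norm(b-a)*4);p=a+(b-a)*np.linspace(0,1,n)[:,None]
        v=cv2.remap(g,p[:,0].astype(np.float32)[None],p[:,1].astype(np.float32)[None],1)[0]
        base=v[:8].mean();k2=np.argmax(v>base+25);q.append(p[k2])
    W=J.l(plane("wrist",np.array(q),.014,info));print("lower first bright (x mm at z14, y):",(W[:,0]*1e3).round(1))
meas(sys.argv[1])
E
python3 m.py w4
python3 - <<'E'
from h import *
s=manip.sense();print(s["tcp_pos"],rel([*J.w(-.035,0),.06],13.6))
E
```

```text
bedL y at -40: 54.48 mm, yaw -0.08
bedR y at -40: -54.65 mm, yaw -0.17
upL y at -40: 23.75 mm, yaw 0.03
upR y at -40: -19.83 mm, yaw -0.28
up rear x -60.00 yaw 0.03
lower first bright (x mm at z14, y): [-61.2 -61.2 -61.2 -61.2 -61.2 -61.2 -60.8 -60.4 -60.4 -60.2]
[ 0.4486 -0.0393  0.1383] (array([-5.5797, -0.0428,  7.8368]), array([-0.0139,  0.0368,  0.016 ]))
```

{"method": "carry_out", "body": {"targets": [[[-3,0,2,0,0,0,5.4],[-5.6,0,5,0,0,0,5.4],[-6,0.1,7.8,0,0,0,5.4],[-6,0.1,9.5,0,0,0,5.4],[-6,0.1,10.8,0,0,0,5.4],[-6,0.1,11.3,0,0,0,5.4],[-6,0.1,11.3,0,0,0,5.4]]]}}

```text
t: 15.85
tcp_pos: [0.5057, -0.0239, 0.0242]
tool_rot: [-0.119, 0.993, 0.001, -0.001]
force: [-0.8, -1.2, 0.2]
finger_gap: 0.634
gripper_force: 0.0
```

```bash
python3 - <<'E'
from h import *
s=manip.sense();print(J.l(s["tcp_pos"]),s["t"],s["tcp_pos"],s["finger_gap"],s["force"],rel([*J.w(-.031,.001),.0257],13.5))
E
```

```text
[[-0.0317  0.002 ]] 15.85 [ 0.5057 -0.0239  0.0242] 0.6344044819773381 [-0.8112 -1.1861  0.1874] (array([-0.068 , -0.0969, -0.1511]), array([ 0.0848, -0.157 ,  0.1286]))
```

{"method": "carry_out", "body": {"targets": [[[0,-0.1,-0.15,0,0,0.1,5.4],[0,-0.1,-0.15,0,0,0.1,4],[0,-0.1,-0.15,0,0,0.1,4],[0,-0.1,-0.15,0,0,0.1,4],[0,-0.1,-0.15,0,0,0.1,4],[0,-0.1,-0.15,0,0,0.1,4],[-0.1,-0.1,-0.15,0,0,0.1,4],[-0.2,-0.1,-0.15,0,0,0.1,4],[-0.3,-0.1,-0.15,0,0,0.1,4],[-0.4,-0.1,-0.15,0,0,0.1,4],[-0.4,-0.1,-0.15,0,0,0.1,4]]], "force": 60}}

```text
t: 16.77
tcp_pos: [0.5074, -0.025, 0.0275]
tool_rot: [-0.118, 0.993, 0.0, -0.004]
force: [-10.2, -7.3, 7.9]
finger_gap: 0.493
gripper_force: 62.1
```

```bash
python3 - <<'E'
from h import *
s=manip.sense();print(J.l(s["tcp_pos"]),s["t"],s["tcp_pos"],s["finger_gap"],s["force"])
E
```

```text
[[-0.0303  0.0005]] 16.7667 [ 0.5074 -0.025   0.0275] 0.4928371746408177 [-10.1916  -7.2909   7.8615]
```

{"method": "carry_out", "body": {"targets": [[[0.3,0,0,0,0,0,4],[0.3,0,0,0,0,0,5.6],[0.3,0,0,0,0,0,5.6],[0.3,0,0,0,0,0,5.6],[0.3,0,-2,0,0,0,5.6],[1,0,-5,0,0,0,4],[4,0,-5,0,0,0,1.5],[6,0,-5,0,0,0,1.5],[6,0,-5,0,0,0,1.5],[6,0,-5,0,0,0,1.5]]], "force": 40}}

```text
t: 17.6
tcp_pos: [0.453, -0.0385, 0.0777]
tool_rot: [-0.117, 0.993, -0.0, 0.001]
force: [0.3, -0.4, 0.2]
finger_gap: 0.175
gripper_force: 0.0
```

```bash
python3 - <<'E'
from h import *
i=cams.camera_info("wrist");s=manip.sense();print(J.l(s["tcp_pos"]),s["t"],s["tcp_pos"],s["finger_gap"],s["force"])
im=cams.snapshot("wrist");cv2.imwrite("pics/w5.png",im[:,:,::-1]);np.save("pics/w5.npy",i["T"])
print(rel([*J.w(-.079,0.0005),.0287],13.5))
E
python3 m.py w5
```

```text
[[-0.0864  0.0002]] 17.6 [ 0.453  -0.0385  0.0777] 0.17503639782829344 [ 0.2508 -0.4031  0.2221]
(array([-0.6022,  0.0977,  4.8901]), array([-0.1137,  0.1894,  0.0085]))
bedL y at -40: 54.25 mm, yaw 0.18
bedR y at -40: -54.79 mm, yaw 0.03
upL y at -40: 21.25 mm, yaw -3.88
upR y at -40: -21.99 mm, yaw 1.23
up rear x -59.56 yaw 2.84
lower first bright (x mm at z14, y): [-71.2 -71.2 -60.7 -60.7 -60.7 -60.7 -61.7 -60.1 -71.2 -71.2]
```

{"method": "carry_out", "body": {"targets": [[[0,0.1,2,0,0,0,1.5],[0,0.1,4,0,0,0,1.5],[0,0.1,4.8,0,0,0,1.5],[0,0.1,4.8,0,0,0,1.5],[-0.5,0.1,4.8,0,0,0,1.5],[-0.9,0.1,4.8,0,0,0,1.5],[-1.1,0.1,4.8,0,0,0,1.5],[-1.3,0.1,4.8,0,0,0,1.5],[-1.5,0.1,4.8,0,0,0,1.5],[-1.6,0.1,4.8,0,0,0,1.5],[-1.7,0.1,4.8,0,0,0,1.5],[-1.7,0.1,4.8,0,0,0,1.5]]]}}

```text
t: 18.65
tcp_pos: [0.4682, -0.0334, 0.0295]
tool_rot: [-0.118, 0.993, 0.0, -0.001]
force: [-4.0, -2.2, 2.9]
finger_gap: 0.177
gripper_force: 1.9
```

```bash
python3 - <<'E'
from h import *
s=manip.sense();print(J.l(s["tcp_pos"]),s["t"],s["tcp_pos"],s["finger_gap"],s["force"],s["ft_torque"])
E
```

```text
[[-0.0704  0.0016]] 18.65 [ 0.4682 -0.0334  0.0295] 0.1766770162243196 [-3.9667 -2.21    2.8538] [-0.2609  0.5875 -0.0521]
```

{"method": "carry_out", "body": {"targets": [[[-0.15,-0.08,0,0,0,0,1.5],[-0.3,-0.15,0,0,0,0,1.5],[-0.3,-0.15,0,0,0,0,1.5]]]}}

```text
t: 18.9
tcp_pos: [0.4684, -0.0333, 0.0294]
tool_rot: [-0.118, 0.993, 0.001, -0.004]
force: [-8.4, -2.1, 6.6]
finger_gap: 0.175
gripper_force: 4.3
```

{"method": "carry_out", "body": {"targets": [[[1,0,0,0,0,0,1.5],[2,0,0,0,0,0,1.5],[2.5,0,-4,0,0,0,5.4],[2.5,0,-8,0,0,0,5.4],[2.5,0,-11,0,0,0,5.4],[2.5,0,-11,0,0,0,5.4],[2.5,0,-11,0,0,0,5.4],[2.5,0,-11,0,0,0,5.4]]]}}

```text
t: 19.57
tcp_pos: [0.448, -0.0402, 0.1393]
tool_rot: [-0.118, 0.993, -0.0, 0.001]
force: [0.4, -0.4, 0.1]
finger_gap: 0.631
gripper_force: 0.0
```

```bash
python3 - <<'E'
from h import *
i=cams.camera_info("wrist");s=manip.sense();print(J.l(s["tcp_pos"]),s["t"],s["tcp_pos"],s["finger_gap"],s["force"])
im=cams.snapshot("wrist");cv2.imwrite("pics/w6.png",im[:,:,::-1]);np.save("pics/w6.npy",i["T"])
cv2.imwrite("pics/w6d.png",cv2.resize(im[265:368,285:365],None,fx=7,fy=5.8,interpolation=cv2.INTER_CUBIC)[:,:,::-1])
E
python3 m.py w6
```

```text
[[-0.0916 -0.0003]] 19.5667 [ 0.448  -0.0402  0.1393] 0.6312451845114342 [ 0.391  -0.3816  0.057 ]
bedL y at -40: 54.41 mm, yaw -0.24
bedR y at -40: -54.69 mm, yaw -0.21
upL y at -40: 22.32 mm, yaw 0.26
upR y at -40: -21.28 mm, yaw 0.02
up rear x -59.90 yaw 0.87
lower first bright (x mm at z14, y): [-61.2 -60.8 -60.6 -60.6 -60.4 -60.6 -60.4 -60.4 -60.4 -60.4]
```

View pics/w6d.png

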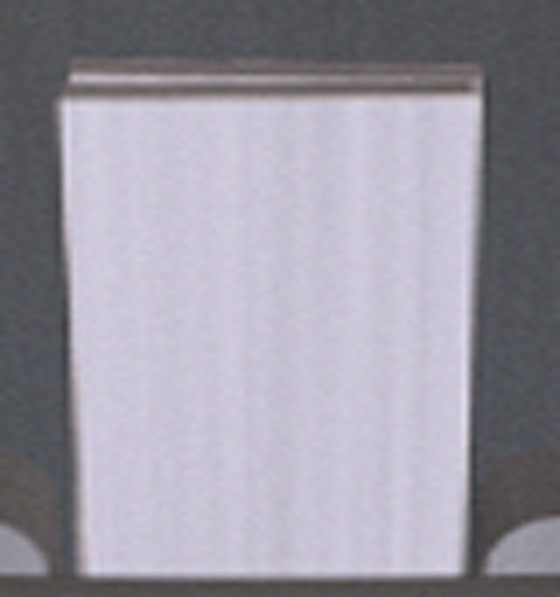

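The zoom shows the pair better aligned, but a thin strip of the lower blank still peeks out at the end: about 1 mm at left (rows 72–82), tapering to the right. I'll push the lower blank alone, with tips tilted forward on its lagging corner.

```bash
python3 - <<'E'
from h import *
print(rel([*J.w(-.086,-.007),.05],13.5),rel([*J.w(-.086,-.007),.0295],13.5))
E
```

```text
(array([-0.5926, -0.6981,  8.8768]), array([-0.0095,  0.029 ,  0.0085])) (array([-0.5915, -0.6978, 10.9268]), array([-0.0095,  0.029 ,  0.0085]))
```

{"method": "carry_out", "body": {"targets": [[[-0.4,-0.7,3,0,-3,0,0],[-0.4,-0.7,6,0,-6,0,0],[-0.4,-0.7,8.8,0,-6,0,0],[-0.4,-0.7,10,0,-6,0,0],[-0.4,-0.7,10.8,0,-6,0,0],[-0.4,-0.7,10.9,0,-6,0,0],[-0.4,-0.7,10.9,0,-6,0,0]]]}}

```text
t: 20.2
tcp_pos: [0.4535, -0.0459, 0.0296]
tool_rot: [-0.118, 0.992, 0.006, 0.052]
force: [1.0, -0.5, 0.7]
finger_gap: -0.007
gripper_force: 0.0
```

```bash
python3 - <<'E'
from h import *
s=manip.sense();print(J.l(s["tcp_pos"]),s["t"],s["tcp_pos"],s["finger_gap"],s["force"])
a=R.from_quat(s["tool_rot"]).inv().apply(np.r_[J.w(-.074,-.007)-s["tcp_pos"][:2],0.0295-s["tcp_pos"][2]]);print(a*100)
E
```

```text
[[-0.0877 -0.0071]] 20.2 [ 0.4535 -0.0459  0.0296] -0.007132092404447417 [ 1.0367 -0.5411  0.6615]
[-1.3572  0.007   0.1517]
```

{"method": "carry_out", "body": {"targets": [[[-0.5,0,0.05,0,0,0,0],[-0.9,0,0.09,0,0,0,0],[-1.2,0,0.12,0,0,0,0],[-1.4,0,0.14,0,0,0,0],[-1.5,0,0.15,0,0,0,0],[-1.6,0,0.16,0,0,0,0],[-1.6,0,0.16,0,0,0,0]]]}}

```text
t: 20.78
tcp_pos: [0.4689, -0.042, 0.0308]
tool_rot: [-0.118, 0.992, 0.006, 0.052]
force: [-2.4, -0.8, 1.8]
finger_gap: 0.002
gripper_force: 1.0
```

{"method": "carry_out", "body": {"targets": [[[-0.1,-0.05,0.01,0,0,0,0],[-0.2,-0.1,0.02,0,0,0,0],[-0.2,-0.1,0.02,0,0,0,0]]]}}

```text
t: 21.03
tcp_pos: [0.4691, -0.0419, 0.0304]
tool_rot: [-0.118, 0.992, 0.007, 0.05]
force: [-6.1, -1.3, 4.9]
finger_gap: -0.002
gripper_force: 3.2
```

{"method": "carry_out", "body": {"targets": [[[-0.2,-0.1,0.02,0,0,0,0],[-0.4,-0.2,0.04,0,0,0,0],[-0.4,-0.2,0.04,0,0,0,0]]]}}

```text
t: 21.28
tcp_pos: [0.4694, -0.0417, 0.0302]
tool_rot: [-0.118, 0.992, 0.009, 0.046]
force: [-14.0, -4.9, 9.9]
finger_gap: -0.001
gripper_force: 7.2
```

{"method": "carry_out", "body": {"targets": [[[1,0.4,-0.1,0,0,0,0],[2,0.6,-1,0,2,0,0],[2.5,0.8,-5,0,4,0,5.4],[2.5,0.8,-8,0,6,0,5.4],[2.5,0.8,-11,0,6,0,5.4],[2.5,0.8,-11,0,6,0,5.4],[2.5,0.8,-11,0,6,0,5.4],[2.5,0.8,-11,0,6,0,5.4]]]}}

```text
t: 21.95
tcp_pos: [0.4389, -0.0444, 0.1372]
tool_rot: [-0.118, 0.993, -0.0, 0.001]
force: [0.0, -0.5, 1.3]
finger_gap: 0.634
gripper_force: 0.0
```

```bash
python3 - <<'E'
from h import *
i=cams.camera_info("wrist");s=manip.sense();print(J.l(s["tcp_pos"]),s["t"],s["tcp_pos"],s["finger_gap"],s["force"],s["tool_rot"])
im=cams.snapshot("wrist");cv2.imwrite("pics/w7.png",im[:,:,::-1]);np.save("pics/w7.npy",i["T"])
o,M=i["T"][:3,3],i["T"][:3,:3];d=M.T@(np.r_[J.w(-.06,0),.02]-o);r=np.hypot(d[0],d[1]);print(i["K"][:2,2]+i["K"][0,0]*np.arctan2(r,d[2])*d[:2]/r)
cv2.imwrite("pics/w7d.png",cv2.resize(im[265:368,285:365],None,fx=7,fy=5.8,interpolation=cv2.INTER_CUBIC)[:,:,::-1])
E
python3 m.py w7
```

```text
[[-0.1015 -0.0022]] 21.95 [ 0.4389 -0.0444  0.1372] 0.6340845215584908 [ 0.0025 -0.4574  1.3263] [-0.1177  0.993  -0.0004  0.0011]
[325.1712 294.8734]
bedL y at -40: 54.44 mm, yaw -0.13
bedR y at -40: -54.78 mm, yaw -0.27
upL y at -40: 22.82 mm, yaw 0.29
upR y at -40: -20.90 mm, yaw -0.08
up rear x -59.90 yaw 0.38
lower first bright (x mm at z14, y): [-60.7 -60.7 -60.7 -60.7 -60.7 -60.7 -60.7 -60.7 -60.7 -61.8]
```

```bash
cat > prof.py <<'E'
import sys
from h import *
k=sys.argv[1];im=cv2.imread(f"pics/{k}.png");g=cv2.cvtColor(im,6).astype(np.float32)
i=dict(K=cams.camera_info("wrist")["K"],T=np.load(f"pics/{k}.npy"));o,M=i["T"][:3,3],i["T"][:3,:3];K=np.array(i["K"])
def proj(x,y,z):
    d=M.T@(np.r_[J.w(x,y),z]-o);r=np.hypot(d[0],d[1]);return K[:2,2]+K[0,0]*np.arctan2(r,d[2])*d[:2]/r
xs=np.arange(-.066,-.0545,.0005);print("    x14",(xs*1e3).round(1).tolist())
for y in np.arange(-.018,.023,.006):
    v=[np.mean([cv2.remap(g,*[np.array([[c]],np.float32) for c in proj(x,y+e,.014)],1)[0,0] for e in np.arange(-.002,.0021,.0005)]) for x in xs]
    print("%6.1f"%(y*1e3),np.round(v).astype(int).tolist())
xs=np.arange(-.028,-.0155,.0005);print("sides |y| 28..16 at z14")
for sg in(-1,1):
  for x in(-.055,-.04,-.025,-.012):
    print(sg,x,[int(np.mean([cv2.remap(g,*[np.array([[c]],np.float32) for c in proj(x+e,-sg*y,.014)],1)[0,0] for e in np.arange(-.002,.0021,.0005)])) for y in xs])
E
python3 prof.py w6;python3 prof.py w7
```

```text
x14 [-66.0, -65.5, -65.0, -64.5, -64.0, -63.5, -63.0, -62.5, -62.0, -61.5, -61.0, -60.5, -60.0, -59.5, -59.0, -58.5, -58.0, -57.5, -57.0, -56.5, -56.0, -55.5, -55.0, -54.5]
 -18.0 [83, 82, 84, 84, 82, 83, 87, 98, 102, 102, 118, 141, 174, 159, 132, 111, 109, 124, 155, 183, 201, 206, 204, 204]
 -12.0 [86, 85, 86, 85, 84, 84, 89, 103, 105, 103, 109, 130, 169, 157, 134, 111, 111, 127, 155, 182, 198, 203, 202, 201]
  -6.0 [84, 84, 84, 84, 84, 84, 86, 93, 98, 103, 105, 122, 155, 143, 124, 105, 111, 135, 165, 188, 201, 204, 203, 202]
   0.0 [85, 84, 85, 85, 84, 84, 87, 98, 102, 105, 102, 116, 151, 142, 125, 106, 112, 136, 165, 188, 198, 200, 199, 199]
   6.0 [84, 84, 84, 83, 83, 82, 83, 86, 94, 102, 99, 109, 134, 129, 116, 102, 112, 140, 167, 189, 195, 197, 196, 196]
  12.0 [82, 82, 83, 83, 83, 83, 84, 87, 94, 104, 102, 108, 125, 122, 111, 102, 114, 147, 175, 196, 199, 200, 199, 199]
  18.0 [83, 83, 83, 83, 82, 82, 82, 83, 91, 105, 104, 105, 116, 114, 106, 99, 111, 148, 175, 196, 198, 199, 198, 198]
sides |y| 28..16 at z14
-1 -0.055 [84, 83, 82, 82, 82, 83, 82, 82, 83, 83, 86, 97, 126, 166,
[... 2261 characters left out ...]
82, 82, 86, 123, 164, 195, 202, 199, 202, 203, 203, 204, 203, 202, 201]
-1 -0.012 [82, 81, 81, 81, 82, 83, 83, 82, 81, 82, 84, 85, 107, 138, 177, 198, 200, 200, 200, 203, 203, 201, 201, 201, 201]
1 -0.055 [81, 81, 81, 81, 81, 81, 81, 79, 75, 125, 178, 190, 193, 193, 194, 192, 190, 191, 190, 189, 186, 185, 186, 189, 191]
1 -0.04 [82, 81, 81, 81, 81, 82, 81, 80, 96, 125, 169, 191, 204, 203, 202, 200, 199, 199, 198, 197, 195, 194, 196, 199, 201]
1 -0.025 [81, 80, 82, 84, 82, 82, 82, 77, 101, 142, 185, 206, 203, 202, 201, 200, 200, 199, 198, 195, 193, 196, 198, 199, 200]
1 -0.012 [82, 83, 82, 81, 80, 81, 82, 90, 105, 150, 182, 204, 204, 202, 201, 200, 200, 199, 198, 196, 196, 197, 198, 200, 201]
```

```bash
python3 - <<'E'
from h import *
print(rel([*J.w(-.086,-.010),.0283],13.6))
E
```

```text
(array([-1.5837, -0.7958, 10.8325]), array([-0.0089,  0.0304, -0.086 ]))
```

{"method": "carry_out", "body": {"targets": [[[-1.4,-0.8,3,0,-3,0,0],[-1.4,-0.8,6,0,-3,0,0],[-1.4,-0.8,8.8,0,-3,0,0],[-1.4,-0.8,10.2,0,-3,0,0],[-1.4,-0.8,10.8,0,-3,0,0],[-1.4,-0.8,10.8,0,-3,0,0],[-1.4,-0.8,10.8,0,-3,0,0]]]}}

```text
t: 22.58
tcp_pos: [0.4537, -0.0488, 0.0284]
tool_rot: [-0.118, 0.993, 0.003, 0.026]
force: [-0.1, -0.4, 0.6]
finger_gap: -0.003
gripper_force: 0.0
```

```bash
python3 - <<'E'
from h import *
s=manip.sense();print(J.l(s["tcp_pos"]),s["t"],s["tcp_pos"],s["force"])
a=R.from_quat(s["tool_rot"]).inv().apply(np.r_[J.w(-.072,-.010)-s["tcp_pos"][:2],0.0280-s["tcp_pos"][2]]);print(a*100)
E
```

```text
[[-0.0882 -0.01  ]] 22.5833 [ 0.4537 -0.0488  0.0284] [-0.0704 -0.3542  0.5759]
[-1.611  -0.0021  0.1228]
```

{"method": "carry_out", "body": {"targets": [[[-0.5,0,0.06,0,0,0,0],[-1,0,0.08,0,0,0,0],[-1.3,0,0.1,0,0,0,0],[-1.5,0,0.12,0,0,0,0],[-1.7,0,0.12,0,0,0,0],[-1.9,-0.05,0.13,0,0,0,0],[-2.0,-0.1,0.13,0,0,0,0],[-2.1,-0.15,0.13,0,0,0,0],[-2.1,-0.15,0.13,0,0,0,0]]]}}

```text
t: 23.33
tcp_pos: [0.4704, -0.0446, 0.0289]
tool_rot: [-0.118, 0.993, 0.005, 0.022]
force: [-9.4, -5.7, 4.5]
finger_gap: 0.001
gripper_force: 5.0
```

{"method": "carry_out", "body": {"targets": [[[-0.2,-0.1,0,0,0,0,0],[-0.2,-0.1,0,0,0,0,0]]]}}

```text
t: 23.5
tcp_pos: [0.4705, -0.0445, 0.0289]
tool_rot: [-0.119, 0.993, 0.006, 0.02]
force: [-12.6, -5.8, 5.9]
finger_gap: 0.001
gripper_force: 6.6
```

{"method": "carry_out", "body": {"targets": [[[1,0.4,-0.05,0,0,0,0],[2,0.6,-1,0,2,0,0],[2.5,1,-5,0,3,0,5.4],[2.5,1,-8,0,3,0,5.4],[2.5,1,-11,0,3,0,5.4],[2.5,1,-11,0,3,0,5.4],[2.5,1,-11,0,3,0,5.4],[2.5,1,-11,0,3,0,5.4]]]}}

```text
t: 24.17
tcp_pos: [0.4449, -0.0433, 0.1377]
tool_rot: [-0.118, 0.993, -0.0, 0.001]
force: [-0.8, 0.0, 0.1]
finger_gap: 0.626
gripper_force: 0.0
```

```bash
cat > snap.py <<'E'
import sys
from h import *
k=sys.argv[1];i=cams.camera_info("wrist");s=manip.sense();print(J.l(s["tcp_pos"]),s["t"],s["tcp_pos"],s["finger_gap"],s["force"])
im=cams.snapshot("wrist");cv2.imwrite(f"pics/{k}.png",im[:,:,::-1]);np.save(f"pics/{k}.npy",i["T"])
E
python3 snap.py w8;python3 m.py w8;python3 prof.py w8
```

```text
[[-0.0954 -0.0026]] 24.1667 [ 0.4449 -0.0433  0.1377] 0.6261895445021077 [-0.7586  0.0231  0.1208]
bedL y at -40: 54.47 mm, yaw -0.06
bedR y at -40: -54.78 mm, yaw -0.28
upL y at -40: 23.34 mm, yaw 0.16
upR y at -40: -20.37 mm, yaw -0.43
up rear x -59.79 yaw -0.12
lower first bright (x mm at z14, y): [-61.9 -61.4 -61.  -61.  -61.  -61.  -61.  -60.8 -61.  -61. ]
    x14 [-66.0, -65.5, -65.0, -64.5, -64.0, -63.5, -63.0, -62.5, -62.0, -61.5, -61.0, -60.5, -60.0, -59.5, -59.0, -58.5, -58.0, -57.5, -57.0, -56.5, -56.0, -55.5, -55.0, -54.5]
 -18.0 [83, 83, 83, 82, 82, 85, 93, 98, 102, 109, 125, 150, 161, 158, 117, 101, 102, 116, 142, 192, 207, 204, 203, 203]
 -12.0 [84, 86, 86, 85, 83, 85, 94, 100, 105, 107, 122, 145, 163, 163, 120, 105, 104, 116, 142, 193, 207, 204, 203, 203]
  -6.0 [84, 84, 84, 84, 83, 85, 91, 97, 102, 102, 115, 139, 158, 159, 118, 103, 104, 114, 140, 192, 205, 202, 202, 201]
   0.0 [84, 84, 85, 85, 84, 86, 91, 96, 101, 101, 113, 134, 153, 155, 119, 105, 104, 114, 140, 191, 205, 201, 200, 200]
   6.0 [83, 84, 84, 83, 83, 84, 86, 91, 96, 98, 108, 125, 139, 142, 115, 104, 
[... 597 characters left out ...]
, 83, 83, 98, 126, 166, 191, 204, 200, 202, 203, 204, 204, 202, 202]
-1 -0.012 [82, 82, 83, 83, 83, 83, 82, 82, 82, 82, 82, 82, 92, 111, 146, 178, 204, 200, 200, 202, 203, 203, 203, 201, 200]
1 -0.055 [82, 81, 80, 81, 81, 81, 80, 81, 106, 180, 195, 195, 194, 192, 191, 191, 190, 189, 188, 186, 186, 189, 190, 191, 193]
1 -0.04 [83, 83, 82, 81, 81, 82, 78, 102, 155, 182, 198, 203, 203, 202, 200, 200, 200, 198, 196, 195, 195, 197, 199, 200, 201]
1 -0.025 [84, 83, 82, 82, 82, 82, 78, 84, 137, 177, 206, 203, 202, 202, 200, 200, 199, 198, 196, 193, 195, 198, 200, 201, 202]
1 -0.012 [83, 83, 82, 81, 81, 81, 88, 110, 147, 184, 198, 203, 202, 201, 200, 201, 200, 198, 196, 196, 196, 198, 200, 202, 202]
```

```bash
python3 prof.py w4|head -8; cat > low.py <<'E'
import sys
from h import *
from scipy.optimize import brentq
for k in sys.argv[1:]:
    im=cv2.imread(f"pics/{k}.png").astype(np.float32);c=im[:,:,2]-im[:,:,0];g=cv2.cvtColor(im,6)
    i=dict(K=cams.camera_info("wrist")["K"],T=np.load(f"pics/{k}.npy"));o,M=i["T"][:3,3],i["T"][:3,:3];K=np.array(i["K"])
    def proj(x,y,z):
        d=M.T@(np.r_[J.w(x,y),z]-o);r=np.hypot(d[0],d[1]);return K[:2,2]+K[0,0]*np.arctan2(r,d[2])*d[:2]/r
    def line(z,dx,lvl,img,ys):
        out=[]
        for y in ys:
            xs=np.arange(-.065+dx,-.055+dx,.0001)
            P=np.array([proj(x,y,z) for x in xs],np.float32);v=cv2.remap(img,P[None,:,0],P[None,:,1],1)[0]
            n=v[:15].mean();t=n+lvl;a=np.argmax(v>t);out.append((xs[a],y))
        return np.array(out)
    ys=np.linspace(-.019,.019,39)
    for nm,z,lvl,img in(("lowbottom red",.008,8,c),("low bottom gray",.008,10,g),("upper top",.02,75,g)):
        L=line(z,0,lvl,img,ys);p,v=fit(L);v*=np.sign(v[1]);print(k,nm,"x at y-18 %.2f, +18 %.2f, yaw %.2f"%((p[0]+(-.018-p[1])*v[0]/v[1])*1e3,(p[0]+(.018-p[1])*v[0]/v[1])*1e3,np.degrees(np.arctan2(-v[0],v[1]))))
E
python3 low.py w4 w6 w7 w8
```

```text
x14 [-66.0, -65.5, -65.0, -64.5, -64.0, -63.5, -63.0, -62.5, -62.0, -61.5, -61.0, -60.5, -60.0, -59.5, -59.0, -58.5, -58.0, -57.5, -57.0, -56.5, -56.0, -55.5, -55.0, -54.5]
 -18.0 [83, 84, 84, 84, 85, 88, 94, 95, 96, 96, 126, 176, 155, 133, 113, 102, 101, 142, 173, 194, 199, 200, 200, 200]
 -12.0 [85, 85, 85, 85, 86, 88, 93, 100, 103, 98, 136, 192, 171, 147, 120, 105, 105, 147, 176, 198, 202, 204, 203, 203]
  -6.0 [85, 84, 83, 83, 82, 84, 88, 99, 106, 101, 130, 168, 157, 140, 116, 104, 106, 144, 174, 198, 201, 203, 202, 201]
   0.0 [85, 85, 86, 86, 85, 86, 88, 98, 106, 105, 121, 143, 149, 141, 119, 106, 106, 145, 174, 198, 200, 202, 201, 201]
   6.0 [84, 83, 83, 84, 83, 83, 84, 95, 102, 103, 108, 115, 132, 132, 115, 103, 104, 142, 170, 193, 196, 198, 197, 197]
  12.0 [83, 83, 83, 82, 83, 83, 83, 90, 97, 102, 104, 106, 134, 139, 119, 106, 106, 142, 172, 197, 201, 203, 202, 201]
  18.0 [82, 83, 83, 83, 83, 83, 83, 86, 91, 100, 102, 101, 123, 128, 112, 103, 104, 141, 169, 190, 195, 198, 199, 199]
w4 lowbottom red x at y-18 -60.26, +18 -59.08, yaw -1.86
w4 low bottom gray x at y-18 -60.33, +18 -59.32, yaw -1.62
w4 upper top x at y-18 -59.67, +18 -59.63, yaw -0.06
w6 lowbottom red x at y-18 -59.90, +18 -59.01, yaw -1.43
w6 low bottom gray x at y-18 -60.05, +18 -59.14, yaw -1.45
w6 upper top x at y-18 -59.33, +18 -59.88, yaw 0.87
w7 lowbottom red x at y-18 -59.94, +18 -58.98, yaw -1.52
w7 low bottom gray x at y-18 -60.02, +18 -59.07, yaw -1.53
w7 upper top x at y-18 -59.45, +18 -59.52, yaw 0.11
w8 lowbottom red x at y-18 -59.92, +18 -58.98, yaw -1.49
w8 low bottom gray x at y-18 -60.20, +18 -59.22, yaw -1.56
w8 upper top x at y-18 -59.50, +18 -59.50, yaw 0.00
```

```bash
python3 - <<'E'
from h import *
print(rel([*J.w(-.13,0),.05],13.6))
E
```

```text
(array([3.4281, 0.2337, 8.715 ]), array([-0.004 ,  0.0094, -0.0728]))
```

{"method": "carry_out", "body": {"targets": [[[2,0.2,3,0,0,0,8],[3.4,0.2,6,0,0,0,8],[3.4,0.2,8.7,0,0,0,8],[3.4,0.2,8.7,0,0,0,8],[3.4,0.2,8.7,0,0,0,8],[3.4,0.2,8.7,0,0,0,8]]]}}

```text
t: 24.72
tcp_pos: [0.412, -0.0496, 0.0507]
tool_rot: [-0.118, 0.993, -0.0, 0.001]
force: [0.4, 0.2, -0.4]
finger_gap: 0.939
gripper_force: 0.0
```

```bash
python3 snap.py w9; python3 - <<'E'
from h import *
ims=[cams.snapshot("wrist").astype(float) for _ in range(6)];im=np.mean(ims,0).astype(np.uint8);cv2.imwrite("pics/w9.png",im[:,:,::-1])
i=dict(K=cams.camera_info("wrist")["K"],T=np.load("pics/w9.npy"));o,M=i["T"][:3,3],i["T"][:3,:3];K=np.array(i["K"])
def proj(x,y,z):
    d=M.T@(np.r_[J.w(x,y),z]-o);r=np.hypot(d[0],d[1]);return K[:2,2]+K[0,0]*np.arctan2(r,d[2])*d[:2]/r
c=proj(-.06,0,.014);print(c,proj(-.06,-.022,.02),proj(-.06,.022,.02),proj(-.06,-.022,.008))
u,v=c.astype(int);cv2.imwrite("pics/w9d.png",cv2.resize(im[v-25:v+45,u-50:u+50],None,fx=8,fy=8,interpolation=2)[:,:,::-1])
E
python3 low.py w9; python3 prof.py w9
```

```text
[[-0.1288 -0.0009]] 24.7167 [ 0.412  -0.0496  0.0507] 0.9391789100999258 [ 0.4137  0.2446 -0.4361]
[323.71   399.7337] [284.7471 406.3279] [362.722  406.1667] [286.3663 392.4791]
w9 lowbottom red x at y-18 -61.65, +18 -60.67, yaw -1.55
w9 low bottom gray x at y-18 -61.57, +18 -60.67, yaw -1.44
w9 upper top x at y-18 -61.63, +18 -61.42, yaw -0.34
    x14 [-66.0, -65.5, -65.0, -64.5, -64.0, -63.5, -63.0, -62.5, -62.0, -61.5, -61.0, -60.5, -60.0, -59.5, -59.0, -58.5, -58.0, -57.5, -57.0, -56.5, -56.0, -55.5, -55.0, -54.5]
 -18.0 [91, 92, 92, 93, 93, 97, 123, 149, 174, 149, 123, 103, 95, 93, 95, 96, 96, 97, 102, 133, 161, 184, 193, 197]
 -12.0 [96, 98, 99, 99, 98, 105, 123, 153, 175, 160, 135, 106, 100, 96, 98, 98, 98, 98, 108, 130, 158, 186, 192, 196]
  -6.0 [95, 97, 98, 98, 98, 102, 111, 144, 162, 160, 135, 108, 100, 96, 96, 97, 98, 97, 107, 124, 156, 184, 191, 195]
   0.0 [96, 98, 99, 99, 99, 101, 105, 136, 154, 158, 134, 109, 101, 97, 98, 98, 98, 98, 107, 123, 155, 182, 191, 195]
   6.0 [94, 95, 96, 97, 97, 97, 96, 125, 145, 145, 128, 105, 98, 95, 96, 96, 96, 95, 104, 122, 150, 178, 
[... 472 characters left out ...]
, 25, 25, 24, 23, 24]
-1 -0.025 [21, 22, 22, 22, 22, 22, 22, 21, 21, 22, 22, 22, 22, 21, 22, 22, 20, 21, 21, 21, 22, 21, 22, 23, 23]
-1 -0.012 [20, 20, 20, 19, 18, 20, 21, 20, 20, 20, 20, 20, 19, 19, 20, 20, 20, 19, 19, 20, 19, 19, 20, 20, 20]
1 -0.055 [73, 73, 72, 72, 72, 72, 69, 104, 151, 168, 170, 171, 171, 170, 169, 168, 167, 166, 164, 165, 166, 167, 169, 169, 169]
1 -0.04 [23, 23, 24, 24, 23, 24, 24, 23, 23, 23, 24, 24, 23, 24, 24, 24, 24, 23, 24, 25, 24, 25, 25, 24, 24]
1 -0.025 [20, 19, 21, 21, 21, 21, 19, 20, 21, 22, 23, 22, 21, 22, 23, 22, 22, 22, 22, 21, 21, 21, 21, 22, 23]
1 -0.012 [20, 19, 19, 19, 17, 19, 20, 19, 19, 19, 19, 19, 20, 20, 19, 18, 17, 19, 20, 19, 18, 19, 20, 20, 19]
```

View pics/w9d.png

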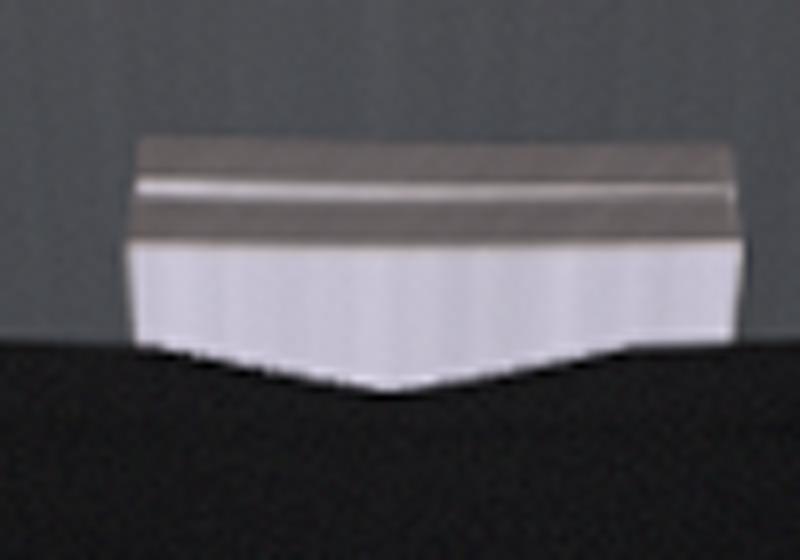

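The close view confirms a real wedge. The lower blank's top strip at the end is about 16 px high at left (rows 178–197) and about 6 px at right. Straight pushes at that corner just jam diagonally, so I'll square the pair by squeezing low on both sides, then tap with a compensated push direction.

```bash
python3 - <<'E'
from h import *
print(rel([*J.w(-.031,0),.07],13.5),rel([*J.w(-.031,0),.0253],13.5))
E
```

```text
(array([-9.7645,  0.1105, -1.806 ]), array([-0.1286,  0.1847,  0.043 ])) (array([-9.7501,  0.1206,  2.664 ]), array([-0.1286,  0.1847,  0.043 ]))
```

{"method": "carry_out", "body": {"targets": [[[-3,0.1,-1.8,0,0.1,0,5.4],[-6.5,0.1,-1.8,0,0.1,0,5.4],[-9.7,0.1,-1.8,0,0.1,0,5.4],[-9.7,0.1,0,0,0.1,0,5.4],[-9.7,0.1,1.5,0,0.1,0,5.4],[-9.7,0.1,2.4,0,0.1,0,5.4],[-9.7,0.1,2.6,0,0.1,0,5.4],[-9.7,0.1,2.6,0,0.1,0,5.4]]]}}

```text
t: 25.73
tcp_pos: [0.5049, -0.0257, 0.0245]
tool_rot: [-0.118, 0.993, -0.0, -0.001]
force: [0.8, 0.0, 0.8]
finger_gap: 0.63
gripper_force: 0.0
```

```bash
python3 - <<'E'
from h import *
s=manip.sense();print(J.l(s["tcp_pos"]),s["t"],s["tcp_pos"],s["finger_gap"],s["force"],rel([*J.w(-.031,.000),.025],13.5))
E
```

```text
[[-0.033   0.0004]] 25.7333 [ 0.5049 -0.0257  0.0245] 0.6303555312601796 [0.7537 0.0349 0.7895] (array([-0.1954, -0.0432, -0.0545]), array([ 0.0023, -0.1191,  0.018 ]))
```

{"method": "carry_out", "body": {"targets": [[[-0.1,0,-0.07,0,0,0,5],[-0.1,0,-0.07,0,0,0,4],[-0.1,0,-0.07,0,0,0,4],[-0.1,0,-0.07,0,0,0,4],[-0.1,0,-0.07,0,0,0,4],[-0.1,0,-0.07,0,0,0,4],[-0.2,-0.02,-0.07,0,0,0,4],[-0.3,-0.04,-0.07,0,0,0,4],[-0.4,-0.06,-0.07,0,0,0,4],[-0.4,-0.06,-0.07,0,0,0,4]]], "force": 40}}

```text
t: 26.57
tcp_pos: [0.5069, -0.0257, 0.0264]
tool_rot: [-0.118, 0.993, 0.0, -0.003]
force: [-6.5, -3.5, 10.7]
finger_gap: 0.503
gripper_force: 42.4
```

{"method": "carry_out", "body": {"targets": [[[-0.2,-0.04,0,0,0,0,4],[-0.4,-0.08,0,0,0,0,4],[-0.4,-0.08,0,0,0,0,4]]]}}

```text
t: 26.82
tcp_pos: [0.5072, -0.0255, 0.0264]
tool_rot: [-0.119, 0.993, 0.001, -0.007]
force: [-14.1, -7.3, 14.3]
finger_gap: 0.502
gripper_force: 43.0
```

Now I relax, open, retreat and measure before tapping.

{"method": "carry_out", "body": {"targets": [[[0.5,0.1,0,0,0,0,4],[0.5,0.1,0,0,0,0,5.6],[0.5,0.1,0,0,0,0,5.6],[0.5,0.1,0,0,0,0,5.6],[0.5,0.1,-3,0,0,0,6],[2,0.1,-6,0,0,0,8],[6,0.1,-6,0,0,0,8],[10.3,0.1,-4,0,0,0,8],[10.3,0.1,-2.5,0,0,0,8],[10.3,0.1,-2.5,0,0,0,8],[10.3,0.1,-2.5,0,0,0,8],[10.3,0.1,-2.5,0,0,0,8]]]}}

```text
t: 27.82
tcp_pos: [0.4158, -0.0491, 0.0507]
tool_rot: [-0.118, 0.993, -0.001, 0.001]
force: [0.9, -0.1, 0.5]
finger_gap: 0.939
gripper_force: 0.0
```

```bash
cat > strip.py <<'E'
import sys
from h import *
k=sys.argv[1];i=cams.camera_info("wrist");s=manip.sense();print(J.l(s["tcp_pos"]),s["t"],s["tcp_pos"])
im=np.mean([cams.snapshot("wrist").astype(float) for _ in range(4)],0).astype(np.uint8)
cv2.imwrite(f"pics/{k}.png",im[:,:,::-1]);np.save(f"pics/{k}.npy",i["T"])
E
cat > strip2.py <<'E'
import sys
from h import *
for k in sys.argv[1:]:
    g=cv2.cvtColor(cv2.imread(f"pics/{k}.png"),6).astype(np.float32)
    i=dict(K=cams.camera_info("wrist")["K"],T=np.load(f"pics/{k}.npy"));o,M=i["T"][:3,3],i["T"][:3,:3];K=np.array(i["K"])
    def proj(x,y,z):
        d=M.T@(np.r_[J.w(x,y),z]-o);r=np.hypot(d[0],d[1]);return K[:2,2]+K[0,0]*np.arctan2(r,d[2])*d[:2]/r
    xs=np.arange(-.07,-.05,.0001);r=[]
    for y in np.arange(-.019,.020,.001):
        P=np.array([proj(x,y,.014) for x in xs],np.float32);v=cv2.remap(g,P[None,:,0],P[None,:,1],1)[0]
        top=np.argmax(v>0) if 0 else len(v)-np.argmax(v[::-1]<150)   # upper top edge, from inside
        f=np.median(v[top-25:top-8]);b0=np.argmax(v>v[:10].mean()+7)if 0 else 0
        w=v[top-75:top-12];r.append((y*1e3,np.clip(w-f-4,0,None).sum()*.1/(195-f),xs[top]*1e3))
    r=np.array(r);p=np.polyfit(r[:,0],r[:,1],1);q=np.polyfit(r[:,0],r[:,2],1)
    print(k,"strip mm at y-20 %.2f, +20 %.2f (slope %.2f deg); upper edge slope %.2f deg"%(np.polyval(p,-20),np.polyval(p,20),np.degrees(p[0]),-np.degrees(q[0])))
    for sg in(-1,1):
        out=[]
        for x in(-.056,-.052,-.048):
            yy=np.arange(.030,.018,-.0001);P=np.array([proj(x,sg*y,.02) for y in yy],np.float32);v=cv2.remap(g,P[None,:,0],P[None,:,1],1)[0];out.append(round(sg*yy[np.argmax(v>130)]*1e3,1))
        print("  side",sg,out)
E
python3 strip.py wa;python3 strip2.py w4 w6 w7 w8 w9 wa;python3 low.py wa
```

```text
[[-0.125  -0.0013]] 27.8167 [ 0.4158 -0.0491  0.0507]
w4 strip mm at y-20 1.02, +20 -0.09 (slope -1.59 deg); upper edge slope -0.16 deg
  side -1 [np.float64(-19.7), np.float64(-19.8), np.float64(-19.9)]
  side 1 [np.float64(23.7), np.float64(23.8), np.float64(23.9)]
w6 strip mm at y-20 0.71, +20 -0.09 (slope -1.15 deg); upper edge slope 0.71 deg
  side -1 [np.float64(-21.3), np.float64(-21.3), np.float64(-21.4)]
  side 1 [np.float64(22.4), np.float64(22.5), np.float64(22.4)]
w7 strip mm at y-20 1.06, +20 0.07 (slope -1.43 deg); upper edge slope -0.01 deg
  side -1 [np.float64(-20.9), np.float64(-21.0), np.float64(-21.1)]
  side 1 [np.float64(22.9), np.float64(22.9), np.float64(22.9)]
w8 strip mm at y-20 1.18, +20 0.08 (slope -1.57 deg); upper edge slope -0.16 deg
  side -1 [np.float64(-20.3), np.float64(-20.4), np.float64(-20.5)]
  side 1 [np.float64(23.2), np.float64(23.3), np.float64(23.5)]
w9 strip mm at y-20 1.46, +20 0.40 (slope -1.52 deg); upper edge slope -0.29 deg
  side -1 [np.float64(-19.8), np.float64(-19.7), np.float64(-30.0)]
  side 1 [np.float64(23.3), np.float64(23.1), np.float64(30.0)]
wa strip mm at y-20 1.24, +20 0.21 (slope -1.47 deg); upper edge slope 0.56 deg
  side -1 [np.float64(-22.2), np.float64(-22.1), np.float64(-21.9)]
  side 1 [np.float64(21.3), np.float64(21.4), np.float64(21.2)]
wa lowbottom red x at y-18 -60.14, +18 -59.46, yaw -1.09
wa low bottom gray x at y-18 -60.04, +18 -59.37, yaw -1.08
wa upper top x at y-18 -60.05, +18 -60.48, yaw 0.68
```

{"method": "carry_out", "body": {"targets": [[[0,0,-3,0,0,0,8],[-3,0.1,-5,0,0,0,8],[-7,0.1,-5,0,0,0,8],[-11,0.1,-5,0,0,0,8],[-15,0.1,-5,0,0,0,8],[-19,0.1,-5,0,0,0,8],[-23,0.1,-5,0,0,0,8],[-23.6,0.1,-4.5,0,0,0,8],[-23.6,0.1,-4.5,0,0,0,8],[-23.6,0.1,-4.5,0,0,0,8]]]}}

```text
t: 28.85
tcp_pos: [0.6413, 0.0084, 0.0948]
tool_rot: [-0.118, 0.993, -0.0, -0.002]
force: [-0.4, -0.8, -0.5]
finger_gap: 0.934
gripper_force: 0.0
```

```bash
python3 strip.py wb; cat > front.py <<'E'
import sys
from h import *
k=sys.argv[1];g=cv2.cvtColor(cv2.imread(f"pics/{k}.png"),6).astype(np.float32)
i=dict(K=cams.camera_info("wrist")["K"],T=np.load(f"pics/{k}.npy"));o,M=i["T"][:3,3],i["T"][:3,:3];K=np.array(i["K"])
print("cam",J.l(o[:2]),o[2])
def proj(x,y,z):
    d=M.T@(np.r_[J.w(x,y),z]-o);r=np.hypot(d[0],d[1]);return K[:2,2]+K[0,0]*np.arctan2(r,d[2])*d[:2]/r
def prof(pts):return [int(np.mean([cv2.remap(g,*[np.array([[c]],np.float32) for c in proj(*p)],1)[0,0] for p in q])) for q in pts]
print("px",proj(.05,-.022,.02),proj(.05,.022,.02),proj(-.055,0,.02))
for s in(-1,1):
    print("y",s,"28..18 step .5 at z20")
    for x in(.043,.047,.051,.055,-.05,-.03,-.01):print(" x",x,prof([[(x+e,s*y,.02) for e in(-.001,0,.001)] for y in np.arange(.028,.0175,-.0005)]))
print("front x 50..66 step .5 at z20")
for y in(-.018,-.012,-.006,0,.006,.012,.018):print(" y",y,prof([[(x,y+e,.02) for e in(-.001,0,.001)] for x in np.arange(.05,.0665,.0005)]))
E
python3 front.py wb
```

```text
[[0.1077 0.0015]] 28.85 [0.6413 0.0084 0.0948]
cam [[0.0252 0.0013]] 0.21836409260164003
px [278.1418 165.6196] [360.1529 165.538 ] [319.0822 -23.739 ]
y -1 28..18 step .5 at z20
 x 0.043 [96, 96, 96, 96, 97, 97, 97, 97, 97, 98, 97, 93, 130, 146, 154, 160, 163, 162, 162, 162, 162]
 x 0.047 [80, 81, 82, 82, 83, 83, 83, 83, 83, 83, 81, 83, 134, 171, 175, 185, 190, 191, 191, 191, 190]
 x 0.051 [82, 81, 83, 82, 83, 83, 83, 83, 84, 83, 82, 89, 129, 190, 182, 188, 191, 191, 190, 191, 190]
 x 0.055 [82, 82, 82, 83, 84, 83, 84, 84, 83, 84, 83, 90, 130, 182, 173, 185, 191, 190, 190, 190, 190]
 x -0.05 [0, 0, 0, 0, 0, 0, 0, 0, 0, 0, 0, 0, 0, 0, 0, 0, 0, 0, 0, 0, 0]
 x -0.03 [78, 79, 79, 79, 78, 78, 79, 80, 80, 80, 80, 78, 80, 153, 188, 185, 185, 187, 190, 190, 190]
 x -0.01 [80, 80, 81, 81, 80, 80, 81, 80, 81, 81, 81, 81, 74, 138, 180, 189, 188, 189, 191, 191, 190]
y 1 28..18 step .5 at z20
 x 0.043 [96, 97, 97, 96, 96, 95, 95, 97, 97, 96, 99, 142, 163, 165, 165, 166, 164, 164, 164, 163, 163]
 x 0.047 [82, 82, 82, 82, 81, 80, 81, 82, 83, 81, 81, 168, 193, 195, 195, 196, 196, 195, 194, 194, 193
[... 1027 characters left out ...]
144, 143, 143]
 y 0 [189, 190, 190, 189, 190, 189, 189, 189, 189, 189, 189, 189, 190, 190, 190, 189, 190, 189, 185, 178, 162, 137, 106, 89, 98, 110, 146, 147, 145, 144, 143, 143, 143]
 y 0.006 [193, 193, 193, 193, 192, 192, 193, 192, 192, 193, 193, 193, 193, 193, 193, 193, 192, 193, 188, 178, 162, 134, 103, 88, 97, 111, 146, 145, 144, 144, 143, 143, 143]
 y 0.012 [192, 191, 192, 192, 191, 192, 192, 192, 192, 192, 192, 192, 192, 192, 193, 192, 192, 192, 187, 177, 158, 121, 93, 89, 97, 110, 146, 145, 144, 144, 143, 143, 143]
 y 0.018 [194, 194, 193, 193, 194, 193, 194, 194, 194, 194, 194, 194, 194, 194, 194, 194, 194, 195, 189, 178, 158, 117, 91, 89, 96, 109, 144, 145, 144, 143, 143, 142, 143]
```

```bash
python3 - <<'E'
from h import *
print(rel([*J.w(-.023,0),.0253],13.5))
E
```

```text
(array([12.9909, -0.1002,  7.0505]), array([-0.0053, -0.1409, -0.0106]))
```

{"method": "carry_out", "body": {"targets": [[[4,0,0,0,0,0,8],[8,-0.1,0,0,0,0,5.4],[12,-0.1,0,0,0,0,5.4],[13,-0.1,2,0,0,0,5.4],[13,-0.1,4.5,0,0,0,5.4],[13,-0.1,6.2,0,0,0,5.4],[13,-0.1,6.9,0,0,0,5.4],[13,-0.1,7,0,0,0,5.4],[13,-0.1,7,0,0,0,5.4]]]}}

```text
t: 29.8
tcp_pos: [0.5163, -0.0238, 0.0257]
tool_rot: [-0.118, 0.993, -0.0, -0.0]
force: [0.4, -0.2, 0.4]
finger_gap: 0.633
gripper_force: 0.0
```

```bash
python3 - <<'E'
from h import *
s=manip.sense();print(J.l(s["tcp_pos"]),s["t"],s["tcp_pos"],s["finger_gap"],s["force"],rel([*J.w(-.023,.000),.0253],13.5))
E
```

```text
[[-0.0214 -0.0004]] 29.8 [ 0.5163 -0.0238  0.0257] 0.6326223801543451 [ 0.3695 -0.2323  0.4476] (array([0.1634, 0.0408, 0.0372]), array([-0.0373, -0.0479,  0.0084]))
```

{"method": "carry_out", "body": {"targets": [[[0.1,0,0,0,0,0,4],[0.1,0,0,0,0,0,4],[0.1,0,0,0,0,0,4],[0.1,0,0,0,0,0,4],[0.1,0,0,0,0,0,5],[0.1,0,0,0,0,0,5],[1.7,0,0,0,0,0,5],[3.3,0,0,0,0,0,5],[3.3,0,0,0,0,0,4],[3.3,0,0,0,0,0,4],[3.3,0,0,0,0,0,4],[3.3,0,0,0,0,0,4]]], "force": 35}}

```text
t: 30.8
tcp_pos: [0.4802, -0.0309, 0.0254]
tool_rot: [-0.118, 0.993, 0.001, -0.005]
force: [-7.7, -3.7, 6.4]
finger_gap: 0.499
gripper_force: 35.7
```

{"method": "carry_out", "body": {"targets": [[[0,0,0,0,0,0,5],[0,0,0,0,0,0,5],[-1.6,0,0,0,0,0,5],[-3.2,0,0,0,0,0,5],[-3.2,0,0,0,0,0,4],[-3.2,0,0,0,0,0,4],[-3.2,0,0,0,0,0,4],[-3.2,0,0,0,0,0,4],[-3.2,0,0,0,0,0,5],[-3.2,0,0,0,0,0,5],[-1.6,0,0,0,0,0,5],[0,0,0,0,0,0,5]]]}}

```text
t: 31.8
tcp_pos: [0.4828, -0.0311, 0.0251]
tool_rot: [-0.118, 0.993, 0.0, -0.002]
force: [-1.0, -0.3, -0.4]
finger_gap: 0.586
gripper_force: 0.0
```

{"method": "carry_out", "body": {"targets": [[[0,0,0,0,0,0,4],[0,0,0,0,0,0,4],[0,0,0,0,0,0,4],[0,0,0,0,0,0,4],[0,0,0,0,0,0,5],[0,0,0,0,0,0,5],[-1.6,0,0,0,0,0,5],[-3.2,0,0,0,0,0,5],[-3.2,0,0,0,0,0,4],[-3.2,0,0,0,0,0,4],[-3.2,0,0,0,0,0,4],[-3.2,0,0,0,0,0,4]]]}}

```text
t: 32.8
tcp_pos: [0.5163, -0.0243, 0.0259]
tool_rot: [-0.118, 0.993, -0.001, 0.001]
force: [2.2, -0.8, 3.1]
finger_gap: 0.505
gripper_force: 36.5
```

{"method": "carry_out", "body": {"targets": [[[0,0,0,0,0,0,5.4],[0,0,0,0,0,0,5.4],[0,0,-1.5,0,0,0,5.4],[0,0,-4,0,0,0,5.4],[3.5,0.05,-4,0,0,0,1.5],[6.5,0.05,-4,0,0,0,1.5],[6.5,0.05,-4,0,0,0,1.5],[6.5,0.05,-2,0,0,0,1.5],[6.5,0.05,-0.7,0,0,0,1.5],[6.5,0.05,-0.3,0,0,0,1.5],[6.5,0.05,-0.3,0,0,0,1.5]]]}}

```text
t: 33.72
tcp_pos: [0.4506, -0.0382, 0.0279]
tool_rot: [-0.118, 0.993, 0.0, -0.002]
force: [0.2, -0.4, -0.6]
finger_gap: 0.174
gripper_force: 0.0
```

```bash
python3 - <<'E'
from h import *
s=manip.sense();print(J.l(s["tcp_pos"]),s["t"],s["tcp_pos"],s["finger_gap"],s["force"],rel([*J.w(-.073,.0),.0280],13.5))
E
```

```text
[[-0.0887  0.0011]] 33.7167 [ 0.4506 -0.0382  0.0279] 0.17391616923300018 [ 0.2123 -0.3746 -0.6375] (array([-1.5683, -0.1048, -0.0214]), array([ 0.0834, -0.244 ,  0.0166]))
```

{"method": "carry_out", "body": {"targets": [[[-0.6,-0.1,0,0,0,0,1.5],[-1.1,-0.1,0,0,0,0,1.5],[-1.4,-0.1,0,0,0,0,1.5],[-1.6,-0.1,0,0,0,0,1.5],[-1.7,-0.11,0,0,0,0,1.5],[-1.8,-0.12,0,0,0,0,1.5],[-1.9,-0.13,0,0,0,0,1.5],[-2.0,-0.15,0,0,0,0,1.5],[-2.1,-0.17,0,0,0,0,1.5],[-2.2,-0.19,0,0,0,0,1.5],[-2.2,-0.19,0,0,0,0,1.5]]]}}

```text
t: 34.63
tcp_pos: [0.4691, -0.0351, 0.0286]
tool_rot: [-0.118, 0.993, 0.001, -0.005]
force: [-9.5, -7.8, 6.3]
finger_gap: 0.175
gripper_force: 5.8
```

```bash
python3 - <<'E'
from h import *
s=manip.sense();print(J.l(s["tcp_pos"]),s["t"],s["force"],J.M.T@s["force"][:2])
E
```

```text
[[-0.0699 -0.0003]] 34.6333 [-9.4804 -7.7518  6.2986] [-11.0374  -5.3051]
```

{"method": "carry_out", "body": {"targets": [[[0,-0.08,0,0,0,0,1.5],[0,-0.16,0,0,0,0,1.5],[0,-0.16,0,0,0,0,1.5]]]}}

```text
t: 34.88
tcp_pos: [0.4691, -0.0355, 0.0285]
tool_rot: [-0.118, 0.993, 0.002, -0.005]
force: [-8.6, -1.8, 5.3]
finger_gap: 0.175
gripper_force: 4.2
```

```bash
python3 - <<'E'
from h import *
s=manip.sense();print(J.l(s["tcp_pos"]),s["t"],s["force"],J.M.T@s["force"][:2])
E
```

```text
[[-0.07   -0.0007]] 34.8833 [-8.636  -1.8145  5.2843] [-8.8205  0.2671]
```

{"method": "carry_out", "body": {"targets": [[[0.5,0.1,0,0,0,0,1.5],[1.5,0.2,0,0,0,0,1.5],[3.5,0.2,-1,0,0,0,6],[5.5,0.2,-2.2,0,0,0,8],[5.5,0.2,-2.2,0,0,0,8],[5.5,0.2,-2.2,0,0,0,8],[5.5,0.2,-2.2,0,0,0,8]]]}}

```text
t: 35.47
tcp_pos: [0.422, -0.0484, 0.0506]
tool_rot: [-0.118, 0.993, -0.001, 0.001]
force: [-0.3, -0.4, 0.2]
finger_gap: 0.874
gripper_force: 0.0
```

```bash
python3 strip.py wc;python3 strip2.py wa wc;python3 low.py wc
```

```text
[[-0.1188 -0.0021]] 35.4667 [ 0.422  -0.0484  0.0506]
wa strip mm at y-20 1.24, +20 0.21 (slope -1.47 deg); upper edge slope 0.56 deg
  side -1 [np.float64(-22.2), np.float64(-22.1), np.float64(-21.9)]
  side 1 [np.float64(21.3), np.float64(21.4), np.float64(21.2)]
wc strip mm at y-20 0.90, +20 0.49 (slope -0.59 deg); upper edge slope -0.03 deg
  side -1 [np.float64(-22.3), np.float64(-22.3), np.float64(-22.2)]
  side 1 [np.float64(21.3), np.float64(21.3), np.float64(21.3)]
wc lowbottom red x at y-18 -59.02, +18 -58.69, yaw -0.52
wc low bottom gray x at y-18 -59.00, +18 -58.74, yaw -0.41
wc upper top x at y-18 -65.00, +18 -65.00, yaw 0.00
```

{"method": "carry_out", "body": {"targets": [[[0,0,-3,0,0,0,8],[-3,0.1,-5,0,0,0,8],[-7,0.1,-5,0,0,0,8],[-11,0.1,-5,0,0,0,8],[-15,0.1,-5,0,0,0,8],[-19,0.1,-5,0,0,0,8],[-23,0.1,-5,0,0,0,8],[-23.6,0.1,-4.5,0,0,0,8],[-23.6,0.1,-4.5,0,0,0,8],[-23.6,0.1,-4.5,0,0,0,8]]]}}

```text
t: 36.5
tcp_pos: [0.6482, 0.009, 0.0941]
tool_rot: [-0.118, 0.993, -0.0, -0.002]
force: [-0.4, 0.1, 0.3]
finger_gap: 0.938
gripper_force: 0.0
```

```bash
python3 strip.py wd;python3 front.py wd
```

```text
[[0.1145 0.0005]] 36.5 [0.6482 0.009  0.0941]
cam [[0.0321 0.0002]] 0.217676128866135
px [279.5401 153.2565] [362.3379 153.2125] [320.9011 -34.9234]
y -1 28..18 step .5 at z20
 x 0.043 [86, 87, 86, 86, 86, 87, 88, 87, 88, 88, 86, 96, 129, 165, 178, 175, 176, 175, 175, 174, 172]
 x 0.047 [82, 82, 82, 83, 83, 84, 83, 83, 84, 83, 82, 92, 128, 173, 192, 192, 191, 191, 191, 189, 186]
 x 0.051 [82, 83, 83, 83, 83, 83, 83, 84, 84, 83, 82, 84, 124, 171, 191, 192, 191, 191, 191, 189, 187]
 x 0.055 [82, 82, 82, 83, 84, 84, 85, 84, 85, 85, 83, 75, 121, 169, 189, 192, 191, 191, 191, 189, 187]
 x -0.05 [0, 0, 0, 0, 0, 0, 0, 0, 0, 0, 0, 0, 0, 0, 0, 0, 0, 0, 0, 0, 0]
 x -0.03 [78, 79, 79, 79, 78, 78, 79, 81, 80, 80, 79, 80, 119, 170, 184, 185, 186, 188, 190, 190, 189]
 x -0.01 [80, 80, 81, 80, 80, 79, 80, 81, 82, 81, 81, 87, 127, 173, 189, 189, 189, 191, 191, 190, 189]
y 1 28..18 step .5 at z20
 x 0.043 [86, 86, 86, 86, 85, 85, 85, 87, 88, 88, 87, 84, 106, 149, 173, 178, 179, 179, 179, 178, 178]
 x 0.047 [82, 82, 82, 82, 82, 82, 80, 82, 84, 84, 83, 79, 107, 157, 189, 196, 196, 196, 195, 195, 195]
 
[... 1026 characters left out ...]
143, 143]
 y 0 [188, 187, 188, 187, 187, 188, 188, 188, 188, 187, 188, 187, 188, 188, 188, 188, 188, 189, 188, 187, 180, 167, 139, 93, 98, 142, 146, 146, 145, 144, 144, 144, 144]
 y 0.006 [194, 195, 194, 194, 194, 194, 194, 194, 195, 195, 195, 194, 194, 195, 195, 194, 195, 195, 195, 193, 186, 172, 142, 92, 100, 142, 146, 145, 144, 143, 144, 144, 144]
 y 0.012 [193, 193, 193, 193, 192, 192, 193, 193, 193, 193, 193, 193, 192, 193, 193, 193, 193, 193, 193, 192, 184, 170, 138, 92, 101, 139, 145, 145, 144, 143, 143, 143, 144]
 y 0.018 [196, 195, 195, 195, 195, 196, 195, 195, 195, 196, 196, 196, 196, 196, 195, 196, 196, 196, 196, 194, 186, 173, 138, 98, 103, 137, 145, 144, 145, 143, 143, 144, 144]
```

{"method": "carry_out", "body": {"targets": [[[4,0,0,0,0,0,8],[8,-0.1,0,0,0,0,5.4],[12,-0.1,0,0,0,0,5.4],[13.7,-0.1,2,0,0,0,5.4],[13.7,-0.1,4.5,0,0,0,5.4],[13.7,-0.1,6.2,0,0,0,5.4],[13.7,-0.1,6.8,0,0,0,5.4],[13.7,-0.1,6.85,0,0,0,5.4],[13.7,-0.1,6.85,0,0,0,5.4]]]}}

```text
t: 37.45
tcp_pos: [0.5168, -0.0248, 0.0273]
tool_rot: [-0.118, 0.993, -0.0, -0.0]
force: [-0.1, -0.1, 0.1]
finger_gap: 0.637
gripper_force: 0.0
```

```bash
python3 - <<'E'
from h import *
s=manip.sense();print(J.l(s["tcp_pos"]),s["t"],s["tcp_pos"],s["finger_gap"],s["force"],rel([*J.w(-.023,-.0004),.0253],13.5))
E
```

```text
[[-0.0212 -0.0015]] 37.45 [ 0.5168 -0.0248  0.0273] 0.6365604913990469 [-0.0981 -0.091   0.1172] (array([0.1812, 0.1079, 0.2048]), array([-0.0501, -0.0239,  0.0126]))
```

{"method": "carry_out", "body": {"targets": [[[0.15,0.1,0.17,0,0,0,5],[0.15,0.1,0.17,0,0,0,4],[0.15,0.1,0.17,0,0,0,4],[0.15,0.1,0.17,0,0,0,4],[0.15,0.1,0.17,0,0,0,5.2],[0.15,0.1,0.17,0,0,0,5.2],[1.7,0.1,0.17,0,0,0,5.2],[3.2,0.1,0.17,0,0,0,5.2],[3.2,0.1,0.17,0,0,0,5.2],[3.2,0.1,0.17,0,0,0,4],[3.2,0.1,0.17,0,0,0,4],[3.2,0.1,0.17,0,0,0,4]]], "force": 35}}

```text
t: 38.45
tcp_pos: [0.4846, -0.031, 0.0254]
tool_rot: [-0.118, 0.993, -0.0, -0.001]
force: [-5.4, -1.7, 4.4]
finger_gap: 0.503
gripper_force: 35.6
```

{"method": "carry_out", "body": {"targets": [[[0,0,0,0,0,0,5.2],[0,0,0,0,0,0,5.2],[-1.5,0,0,0,0,0,5.2],[-3.0,0,0,0,0,0,5.2],[-3.0,0,0,0,0,0,5.2],[-3.0,0,0,0,0,0,4],[-3.0,0,0,0,0,0,4],[-3.0,0,0,0,0,0,4],[-3.0,0,0,0,0,0,4],[-3.0,0,0,0,0,0,5.4],[-3.0,0,0,0,0,0,5.4],[-3.0,0,-1.5,0,0,0,5.4]]]}}

```text
t: 39.45
tcp_pos: [0.5115, -0.0236, 0.0383]
tool_rot: [-0.118, 0.993, 0.001, -0.004]
force: [0.2, 0.1, 0.2]
finger_gap: 0.632
gripper_force: 0.0
```

```bash
python3 - <<'E'
from h import *
s=manip.sense();print(J.l(s["tcp_pos"]),s["t"],s["tcp_pos"],s["finger_gap"],s["force"],rel([*J.w(-.086,0),.0282],13.5))
E
```

```text
[[-0.026   0.0009]] 39.45 [ 0.5115 -0.0236  0.0383] 0.6323169817117649 [0.2415 0.1424 0.1789] (array([ 5.9941, -0.1057,  1.051 ]), array([ 0.1609, -0.421 ,  0.0054]))
```

{"method": "carry_out", "body": {"targets": [[[0,0,-2.5,0,-0.4,0,5.4],[3.5,-0.05,-2.5,0,-0.4,0,1.5],[6,-0.1,-2.5,0,-0.4,0,1.5],[6,-0.1,-2,0,-0.4,0,1.5],[6,-0.1,-0.5,0,-0.4,0,1.5],[6,-0.1,0.7,0,-0.4,0,1.5],[6,-0.1,0.95,0,-0.4,0,1.5],[6,-0.1,0.95,0,-0.4,0,1.5],[6,-0.1,0.95,0,-0.4,0,1.5]]]}}

```text
t: 40.2
tcp_pos: [0.4562, -0.039, 0.0307]
tool_rot: [-0.118, 0.993, 0.0, 0.003]
force: [0.2, 0.2, 0.6]
finger_gap: 0.177
gripper_force: 0.0
```

```bash
python3 - <<'E'
from h import *
s=manip.sense();print(J.l(s["tcp_pos"]),s["t"],s["tcp_pos"],s["finger_gap"],s["force"],rel([*J.w(-.071,0),.0282],13.5))
E
```

```text
[[-0.0834 -0.001 ]] 40.2 [ 0.4562 -0.039   0.0307] 0.17724501585869387 [0.1584 0.2414 0.6339] (array([-1.2352,  0.1035,  0.2551]), array([-0.0119,  0.3162,  0.0303]))
```

{"method": "carry_out", "body": {"targets": [[[-0.3,0.1,0.2,0,0.3,0,1.5],[-0.7,0.1,0.2,0,0.3,0,1.5],[-1.0,0.1,0.2,0,0.3,0,1.5],[-1.2,0.1,0.2,0,0.3,0,1.5],[-1.3,0.08,0.2,0,0.3,0,1.5],[-1.4,0.04,0.2,0,0.3,0,1.5],[-1.5,0,0.2,0,0.3,0,1.5],[-1.6,-0.04,0.2,0,0.3,0,1.5],[-1.7,-0.08,0.2,0,0.3,0,1.5],[-1.8,-0.12,0.2,0,0.3,0,1.5],[-1.8,-0.12,0.2,0,0.3,0,1.5]]]}}

```text
t: 41.12
tcp_pos: [0.469, -0.035, 0.0289]
tool_rot: [-0.118, 0.993, 0.002, -0.005]
force: [-9.7, -2.3, 7.6]
finger_gap: 0.175
gripper_force: 4.9
```

```bash
python3 - <<'E'
from h import *
s=manip.sense();print(J.l(s["tcp_pos"]),s["t"],s["force"],J.M.T@s["force"][:2])
E
```

```text
[[-0.07   -0.0002]] 41.1167 [-9.7228 -2.3004  7.5728] [-9.9911  0.0504]
```

Pure axial push of 10 N. I back off and measure.

{"method": "carry_out", "body": {"targets": [[[0.5,0.15,0,0,0,0,1.5],[1.5,0.2,0,0,0,0,1.5],[3.5,0.2,-1,0,0,0,6],[5.5,0.2,-2.2,0,0,0,8],[5.5,0.2,-2.2,0,0,0,8],[5.5,0.2,-2.2,0,0,0,8],[5.5,0.2,-2.2,0,0,0,8]]]}}

```text
t: 41.7
tcp_pos: [0.4219, -0.0477, 0.0509]
tool_rot: [-0.117, 0.993, -0.001, 0.002]
force: [-0.4, 0.2, 0.9]
finger_gap: 0.876
gripper_force: 0.0
```

```bash
python3 strip.py we;python3 strip2.py we;python3 low.py we
```

```text
[[-0.1188 -0.0014]] 41.7 [ 0.4219 -0.0477  0.0509]
we strip mm at y-20 0.82, +20 0.55 (slope -0.40 deg); upper edge slope -0.04 deg
  side -1 [np.float64(-22.6), np.float64(-22.6), np.float64(-22.7)]
  side 1 [np.float64(20.9), np.float64(20.9), np.float64(21.0)]
we lowbottom red x at y-18 -58.95, +18 -58.77, yaw -0.28
we low bottom gray x at y-18 -58.79, +18 -58.79, yaw 0.01
we upper top x at y-18 -65.00, +18 -65.00, yaw 0.00
```

{"method": "carry_out", "body": {"targets": [[[0,0,-3,0,0,0,8],[-3,0.1,-5,0,0,0,8],[-7,0.1,-5,0,0,0,8],[-11,0.1,-5,0,0,0,8],[-15,0.1,-5,0,0,0,8],[-19,0.1,-5,0,0,0,8],[-23,0.1,-5,0,0,0,8],[-23.6,0.1,-4.5,0,0,0,8],[-23.6,0.1,-4.5,0,0,0,8],[-23.6,0.1,-4.5,0,0,0,8]]]}}

```text
t: 42.73
tcp_pos: [0.6479, 0.0098, 0.0948]
tool_rot: [-0.118, 0.993, 0.0, -0.001]
force: [-0.2, 0.4, 0.4]
finger_gap: 0.938
gripper_force: 0.0
```

```bash
python3 strip.py wf;python3 front.py wf
```

```text
[[0.1144 0.0013]] 42.7333 [0.6479 0.0098 0.0948]
cam [[0.0318 0.001 ]] 0.21827625935383088
px [278.1818 153.1032] [360.7224 153.0088] [319.3968 -34.6726]
y -1 28..18 step .5 at z20
 x 0.043 [87, 86, 87, 87, 87, 88, 88, 88, 88, 88, 88, 101, 142, 168, 174, 174, 174, 174, 173, 171, 171]
 x 0.047 [82, 81, 82, 82, 82, 83, 84, 83, 83, 82, 82, 91, 149, 187, 193, 191, 191, 192, 190, 188, 187]
 x 0.051 [82, 82, 82, 82, 83, 84, 84, 84, 84, 84, 81, 92, 146, 186, 193, 191, 191, 191, 189, 188, 187]
 x 0.055 [83, 82, 82, 82, 84, 84, 84, 84, 85, 84, 81, 99, 147, 188, 193, 191, 191, 191, 190, 188, 187]
 x -0.05 [0, 0, 0, 0, 0, 0, 0, 0, 0, 0, 0, 0, 0, 0, 0, 0, 0, 0, 0, 0, 0]
 x -0.03 [78, 79, 79, 78, 78, 78, 79, 79, 79, 79, 79, 104, 152, 184, 185, 185, 187, 190, 190, 188, 188]
 x -0.01 [80, 80, 80, 80, 80, 80, 81, 80, 80, 81, 82, 103, 154, 190, 188, 188, 189, 191, 191, 190, 189]
y 1 28..18 step .5 at z20
 x 0.043 [86, 87, 87, 87, 87, 86, 86, 87, 89, 88, 88, 87, 88, 137, 171, 177, 177, 178, 178, 177, 177]
 x 0.047 [82, 83, 82, 81, 81, 80, 81, 82, 83, 83, 82, 80, 85, 139, 182, 195, 195, 196, 196, 196, 
[... 1026 characters left out ...]
3, 144, 144]
 y 0 [187, 187, 187, 187, 187, 187, 187, 187, 188, 188, 187, 188, 188, 188, 188, 188, 188, 188, 188, 186, 180, 164, 141, 90, 95, 134, 146, 146, 145, 144, 143, 143, 144]
 y 0.006 [194, 194, 195, 195, 195, 195, 194, 194, 195, 195, 195, 195, 195, 195, 194, 195, 195, 195, 195, 193, 185, 166, 143, 89, 95, 134, 145, 145, 144, 144, 143, 143, 144]
 y 0.012 [193, 193, 193, 193, 193, 193, 193, 193, 193, 193, 192, 193, 193, 193, 193, 193, 193, 193, 193, 191, 183, 165, 139, 86, 95, 135, 145, 145, 144, 143, 143, 144, 144]
 y 0.018 [196, 196, 195, 195, 195, 196, 196, 196, 196, 196, 195, 196, 196, 196, 195, 196, 196, 196, 196, 194, 185, 165, 137, 96, 95, 134, 144, 145, 143, 143, 143, 143, 144]
```

Both blanks now measure square and flush within what the images can resolve, their ends parallel to the stop, and the gripper is clear.

```bash
python3 -c "
from station import sign_off
print(sign_off())"
```

```text
the job is handed in; nothing more can be done
None
```

I handed the job in at about 43 s: both blanks are in the jig under the bar, pushed against the stop. In the last camera measurements they were square, with edges flush to within a few tenths of a millimetre; the arm never touched the block, jar or pliers, though I took no final picture of those three.

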